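Hang the washed grooming tools to dry over the drip tray

ROBOT

A 6-joint arm with a two-finger parallel gripper is mounted at the origin on the work surface. World frame = base frame: x ahead of the robot, y to its left, z up, the work surface at z = 0. Lengths are in mm, angles in rad, forces in N, time in s.
With the tool pointing down it reaches from about 350 to 850 mm from the base axis. Payload 8.1 kg.
Tool frame: the origin (TCP) lies at the very end of the fingers, on their centre line; the grasp point (between the pads) lies robot.grip_depth behind it (robot.grip_depth is the distance from the TCP to the grasp point, in mm); z points along the fingers, y is the line along which they close (so a half turn about z gives the same grasp; the last joint's range is limited). The gripper opens to 93 mm and grips with 3 to 60 N. Pads are 15 mm wide; open, the fingers measure 128 mm over their backs; the gripper's body (75 mm by 188 mm) begins 65 mm behind the grasp point.
Start: joints at [-1.188, 0.13, 1.488, -0, 1.523, -0.085], TCP at [270.574, -535.532, 218.635] pointing down, gripper open.
Joint ranges: [-2.96, 2.96], [-0.89, 2.26], [0.02, 2.5], [-1.34, 4.48], [0, 2.73], [-2.66, 2.66]. Speed limits (rad/s): [2.39, 2.39, 2.79, 3.14, 3.14, 3.14].

INTERFACE

Orientations are given as a unit quaternion [x, y, z, w].
In Python, from station import sensors, cams, order, robot gives the robot as it stands. The module is installed in compiled form; this text tells all that it offers.
- The arm moves only by the tool send_rows, never from a script. Its argument "targets" is a list of rows, each an object with "slide": the shift along the tool's x, y, z in mm, a list of three; "spin": the turn about the tool's z in rad; "fingers": the opening, from -1 (shut) to 1 (fully open). A call has 1 to 5 rows; each row is the pose to reach, as a shift and turn from the pose commanded when the call began, along the tool's axes at that moment; what a row does not reach only later rows make up. A row lasts 1/10 s, in which the tool goes at most 50 mm and 8.59 degrees, less where a joint would pass 70% of its speed; a pose out of reach is approached as far as the arm can. A call with a gripper value outside its range is refused whole. The fingers move at their own pace and stop on an object; "squeeze" is the grip in N (left out, the last holds). Time passes only in rows, so rows that repeat a pose let the fingers close. It gives the time, the measured TCP pose, the force, the opening and the grip force at its end, in the units of the state.
- sensors.observe(): the state, without advancing time (a new reading comes with each control period).
- cams.get_image(name): name is "scene" or "top" or "wrist"; returns (picture, depth): 420x560x3 uint8, blue, green, red; 420x560 float32, mm along the optical axis (not along the pixel's ray), 0 where there is no reading.
- cams.camera_model(name): a dict with "mtx" (3x3 intrinsics, pixels), "rvec" (rotation vector, rad) and "tvec" (3), from world to camera coordinates, as OpenCV has them; the wrist camera has in their place "mount" (4x4, takes a point from camera to tool coordinates, whose origin is the TCP and whose axes are the flange's). Camera axes: x right, y down, z forward; pixel columns grow to the right and rows downward; lengths in mm; the calibration is good to about 2 mm. A picture is of the moment at which its call begins: read the wrist's pose just before it. camera_model takes no time and is no camera call.
- order.hand_in(): hands the job in; it is judged then, once.
Trained networks look in the newest picture that a camera, given by its name, has taken for a name from the list of things; names that differ only in an ending like _2 or _b are one class to them, and where a whole thing is asked for, a point or a joint stands for the part that bears it (a point fixed in the world has none). Each returns a list of dicts, best first, with "p" (0 to 1); they miss things now and then, are a little off and sometimes report something else, mostly with a low value. They report only what shows in the picture. A call takes as long as a camera call. They do not tell look-alikes from the thing itself.
- cams.search_frame(camera, label): "location" ([x, y, z] in mm, in world coordinates, good to about 4 mm: the middle of the surface that is visible of it).
- cams.silhouettes(camera, label): "mask" (420x560 bool, what is visible of it).
- cams.place_of(camera, label): "location" ([x, y, z] in mm, in world coordinates, good to about 4 mm: a listed point, or the origin of a listed thing).
The state is a dict: "time_s": time; "qpos": joint angles; "qd": joint speeds; "effort": joint torques, N m; "ee_pos": TCP position; "tool_rot": TCP orientation; "ft_force": force on the tool from outside, world axes, zero at the start; "moment": the same for the moment, N m; "finger_gap": finger opening in mm; "grasp_force": force on a finger pad.
Only numpy, scipy, OpenCV 4.12 (cv2) and the standard library are available. Lean on these libraries where they do the work, as an engineer would, in place of code of your own. Each camera call takes 0.05 s, during which the arm holds its last target. There are 200 camera calls.

TASK

First push the white drip tray back against the wooden batten under the drying rail, between the two black lines. Then hang up every washed tool that is there: hook it onto the rail at the cork sleeve and slide it along the rail, without lifting it over, to its own black mark and let go: the square brush at the mark farthest from the sleeve, the comb at the middle mark, the round rubber brush at the mark nearest the sleeve. If the tray gets knocked out of place put it back, and do not knock over any tool, the pump bottle or the cup.

Things in the scene. Friction and masses are not known exactly. Their poses are not given: they have to be found in the camera images.
- rail: Fixed drying rail: steel bar 12 mm in diameter, axis along its y at 205 mm height, between two 24 mm square wooden posts 220 mm high at y = +-235 mm (feet 110 x 40 x 14 mm). Origin on the bench under mid-bar; x points away from the robot (yaw within 0.1 rad). Cork sleeve on the bar from y = +60 to +200 mm, no step to slide over; narrow black bands (marks) at y = 0, -75, -150 mm.
- mark_far (a point): Point on the rail's axis at the black mark farthest from the sleeve; axes as the rail's. For the square brush.
- mark_mid (a point): Point on the rail's axis at the middle black mark; axes as the rail's. For the comb.
- mark_near (a point): Point on the rail's axis at the black mark nearest the sleeve; axes as the rail's. For the round rubber brush.
- sleeve (a point): Point on the rail's axis at the middle of the 140 mm cork sleeve, where hangers are hooked on; axes as the rail's.
- tray_spot (a point): Where the tray origin belongs, on the bench: its far wall then touches the batten, midway between the lines; axes as the rail's. The wooden batten is 14 mm high, runs along the rail's y, its face towards the robot at rail x = +30 mm, 75 mm beyond this point. Two black lines 260 mm apart (rail y = +55 and -205 mm) run from it towards the robot.
- tray: Loose white enamel drip tray, 150 mm (its x) by 220 mm (its y), 28 mm high, walls and floor 4 mm, open on top, 0.4 to 0.8 kg; origin at the centre of its underside. It slides when pushed on its outer walls, or on its inner walls with fingers let into it. Starts 60 to 100 mm short of the batten, askew by up to 0.25 rad.
- brush: Square brush: wooden block 64 x 64 mm with bristles, 47 mm high, on an 8 mm steel rod with a hook (see its seat point). Stands work end down; origin at the centre of its underside. On top a wooden grip tab, 24 mm (x) by 12 mm (y), from 139 to 185 mm above the underside: grip across y from above, fingertips 145 mm or higher. 0.15 to 0.3 kg. Yaw within 0.6 rad. May be absent.
- brush_seat (a point): Where the rail's axis seats in the hook, 125 mm above the underside; axes as the body's. The hook lies in the x-z plane: the rod rises at x = -14 mm, bends over as an upside-down V (middle 14 mm above this point) to a free tip at x = +14 mm, 14 mm below this point. To pass the tip over the rail this point must be 20 mm or more (better 32) above the rail's axis.
- comb: Comb: wooden bar 74 mm (x) by 44 mm (y) with two rows of steel teeth, 47 mm high, on an 8 mm steel rod with a hook (see its seat point). Stands work end down; origin at the centre of its underside. On top a wooden grip tab, 24 mm (x) by 12 mm (y), from 139 to 185 mm above the underside: grip across y from above, fingertips 145 mm or higher. 0.15 to 0.3 kg. Yaw within 0.6 rad. May be absent.
- comb_seat (a point): Where the rail's axis seats in the hook, 125 mm above the underside; axes as the body's. The hook lies in the x-z plane: the rod rises at x = -14 mm, bends over as an upside-down V (middle 14 mm above this point) to a free tip at x = +14 mm, 14 mm below this point. To pass the tip over the rail this point must be 20 mm or more (better 32) above the rail's axis.
- curry: Round brush: black rubber disc 68 mm in diameter with studs, 47 mm high, on an 8 mm steel rod with a hook (see its seat point). Stands work end down; origin at the centre of its underside. On top a wooden grip tab, 24 mm (x) by 12 mm (y), from 139 to 185 mm above the underside: grip across y from above, fingertips 145 mm or higher. 0.15 to 0.3 kg. Yaw within 0.6 rad. May be absent.
- curry_seat (a point): Where the rail's axis seats in the hook, 125 mm above the underside; axes as the body's. The hook lies in the x-z plane: the rod rises at x = -14 mm, bends over as an upside-down V (middle 14 mm above this point) to a free tip at x = +14 mm, 14 mm below this point. To pass the tip over the rail this point must be 20 mm or more (better 32) above the rail's axis.
- bottle: Empty green plastic pump bottle, 68 mm in diameter, 195 mm high, standing; origin at the centre of its underside. Not to be knocked over.
- cup: Small white enamel cup, 76 mm across, 70 mm high, standing; origin at the centre of its underside. Not to be knocked over.
Not all that is in view belongs to the job. Leave any red look-alike of the brush alone.

How it is judged (in metres and radians):
On the way, in this order (a step that is already met when the one before it is completed fails the run):
1. the tray lies against the batten between the lines, before any tool hangs on the rail (x of tray in the frame of tray_spot between -0.012 and 0.012 m and y of tray in the frame of tray_spot between -0.02 and 0.02 m and angle between the x axis of tray and the x axis of tray_spot, either way round below 0.1 rad), for 0.2 s.
2. a tool hangs on the cork sleeve of the rail (((x of brush_seat in the frame of sleeve between -0.01 and 0.01 m and z of brush_seat in the frame of sleeve between -0.008 and 0.008 m and y of brush_seat in the frame of sleeve between -0.07 and 0.07 m and angle between brush's own z axis and vertical below 0.25 rad) or (x of comb_seat in the frame of sleeve between -0.01 and 0.01 m and z of comb_seat in the frame of sleeve between -0.008 and 0.008 m and y of comb_seat in the frame of sleeve between -0.07 and 0.07 m and angle between comb's own z axis and vertical below 0.25 rad) or (x of curry_seat in the frame of sleeve between -0.01 and 0.01 m and z of curry_seat in the frame of sleeve between -0.008 and 0.008 m and y of curry_seat in the frame of sleeve between -0.07 and 0.07 m and angle between curry's own z axis and vertical below 0.25 rad))), for 0.1 s.
At the end, for the whole second after the job is handed in: The tray lies within 12 mm of touching the batten, within 20 mm of midway between the black lines and square to the rail within 0.1 rad; every washed tool present hangs upright on the rail, at rest, centred on its own mark within 10 mm (all of step 1 and linear speed of tray below 0.02 m/s and x of brush_seat in the frame of mark_far between -0.01 and 0.01 m and z of brush_seat in the frame of mark_far between -0.008 and 0.008 m and y of brush_seat in the frame of mark_far between -0.01 and 0.01 m and angle between each of brush, comb, curry's own z axis and vertical below 0.25 rad and linear speed of each of brush, comb, curry below 0.03 m/s and contact force between each of brush, comb, curry and rail above 0.3 N and x of comb_seat in the frame of mark_mid between -0.01 and 0.01 m and z of comb_seat in the frame of mark_mid between -0.008 and 0.008 m and y of comb_seat in the frame of mark_mid between -0.01 and 0.01 m and x of curry_seat in the frame of mark_near between -0.01 and 0.01 m and z of curry_seat in the frame of mark_near between -0.008 and 0.008 m and y of curry_seat in the frame of mark_near between -0.01 and 0.01 m).
It fails at once if a tool is lifted on, off or over the rail (by more than 14 mm) anywhere but on the cork sleeve ((x of brush_seat in the frame of sleeve between -0.02 and 0.02 m and y of brush_seat in the frame of sleeve between -0.36 and -0.09 m and z of brush_seat in the frame of sleeve between 0.014 and 0.08 m) or (x of comb_seat in the frame of sleeve between -0.02 and 0.02 m and y of comb_seat in the frame of sleeve between -0.36 and -0.09 m and z of comb_seat in the frame of sleeve between 0.014 and 0.08 m) or (x of curry_seat in the frame of sleeve between -0.02 and 0.02 m and y of curry_seat in the frame of sleeve between -0.36 and -0.09 m and z of curry_seat in the frame of sleeve between 0.014 and 0.08 m)).
It fails at once if a washed tool falls over (angle between any of brush, comb, curry's own z axis and vertical above 0.9 rad).
It fails at once if the bottle or the cup is knocked over (angle between any of bottle, cup's own z axis and vertical above 0.6 rad).
Of brush, comb, curry only 2 to 3 are there at a start; the rules pass over those that are not, and their reading is None.
At some moment in a run one of tray may be knocked a few centimetres aside while the robot is not near it.
It also fails if it takes over 210 s, if anything falls off the work surface, if the arm or the gripper's body presses on something with over 40 N, if the wrist force passes 120 N, or if a joint passes its speed limit or range.

## Working session

There is one attempt and no reset: what is moved stays moved. The work goes in short steps, Python scripts to look and compute and a tool call to move; the robot and the scene stay as the last step left them, time stands still between calls to the robot, and variables do not carry over. Pictures are saved under pics/ and viewed, at most 14 in all, crops included, and the job is handed in when it is done.

Besides the shell and the picture viewer there is one more tool, called after ">>>" as name(argument=value, ...), one argument or row to a line, values as JSON. send_rows: Moves the arm, as the interface text tells. Its arguments: {"type":"object","properties":{"targets":{"type":"array","items":{"type":"object","properties":{"slide":{"type":"array","items":{"type":"number"}},"spin":{"type":"number"},"fingers":{"type":"number"}}}},"squeeze":{"type":"number"}},"required":["targets"]}

```bash
mkdir -p pics; cat > h.py <<'E'
import numpy as np, cv2
from scipy.spatial.transform import Rotation as R
from station import sensors, cams, order, robot
def st():
    s=sensors.observe(); print('t',s['time_s'],'tcp',np.round(s['ee_pos'],1),'eul',np.round(R.from_quat(s['tool_rot']).as_euler('xyz'),3),'F',np.round(s['ft_force'],1),'gap',s['finger_gap'],s['grasp_force']); return s
def cloud(cam):
    im,d=cams.get_image(cam); m=cams.camera_model(cam); K=np.array(m['mtx'])
    v,u=np.mgrid[0:420,0:560]
    P=np.stack([(u-K[0,2])/K[0,0]*d,(v-K[1,2])/K[1,1]*d,d],-1)
    if 'rvec' in m:
        Rm=cv2.Rodrigues(np.array(m['rvec'],float))[0]; W=(P-np.array(m['tvec']).ravel())@Rm
    else:
        s=sensors.observe(); T=np.array(m['mount']); W=(P@T[:3,:3].T+T[:3,3])@R.from_quat(s['tool_rot']).as_matrix().T+np.array(s['ee_pos'])
    W[d<=0]=np.nan
    return im,W
E
python3 - <<'E'
from h import *
st(); print(robot.grip_depth)
ims=[]
for c in ['scene','top']:
    im,W=cloud(c); cv2.imwrite(f'pics/{c}0.png',im); np.save(f'{c}0.npy',W)
    for n in ['rail','mark_far','mark_mid','mark_near','sleeve','tray_spot','tray','brush','comb','curry','brush_seat','comb_seat','curry_seat','bottle','cup']:
        r=cams.place_of(c,n); print(c,n,[(np.round(x['location']).tolist(),round(x['p'],2)) for x in r[:3]])
E
```

```text
t 0.0 tcp [ 270.4 -535.   217.6] eul [-3.14  -0.     0.468] F [ 0.  -1.1 -0. ] gap 93.04083067734128 0.0
18.8
scene rail [([643.0, -22.0, 3.0], 0.57), ([643.0, -19.0, 203.0], 0.22)]
scene mark_far [([656.0, -170.0, 207.0], 0.58)]
scene mark_mid [([651.0, -96.0, 202.0], 0.88)]
scene mark_near [([642.0, -19.0, 203.0], 0.8)]
scene sleeve [([635.0, 112.0, 206.0], 0.85)]
scene tray_spot []
scene tray [([535.0, -62.0, -1.0], 0.89)]
scene brush [([338.0, 572.0, 4.0], 0.93), ([446.0, 437.0, -1.0], 0.9), ([675.0, 504.0, 2.0], 0.75)]
scene comb [([451.0, 325.0, -2.0], 0.72)]
scene curry [([619.0, -356.0, -3.0], 0.27)]
scene brush_seat [([356.0, 172.0, 125.0], 0.85), ([565.0, 403.0, 126.0], 0.83), ([338.0, 574.0, 123.0], 0.74)]
scene comb_seat [([443.0, 322.0, 128.0], 0.58)]
scene curry_seat []
scene bottle [([619.0, -359.0, -1.0], 0.83)]
scene cup [([575.0, -452.0, 1.0], 0.77)]
top rail [([646.0, -18.0, 3.0], 0.72)]
top mark_far [([660.0, -168.0, 204.0], 0.84)]
top mark_mid [([651.0, -97.0, 201.0], 0.69), ([534.0, -66.0, -4.0], 0.17)]
top mark_near [([648.0, -20.0, 210.0], 0.64)]
top sleeve [([634.0, 112.0, 208.0], 0.62)]
top tray_spot [([645.0, -21.0, 209.0], 0.51)]
top tray [([535.0, -66.0, -2.0], 0.9)]
top brush [([335.0, 575.0, -2.0], 0.91), ([445.0, 439.0, 2.0], 0.77), ([676.0, 502.0, -0.0], 0.72)]
top comb [([447.0, 320.0, 4.0], 0.7)]
top curry []
top brush_seat [([448.0, 439.0, 127.0], 0.81), ([350.0, 172.0, 124.0], 0.72), ([337.0, 578.0, 125.0], 0.66)]
top comb_seat [([447.0, 319.0, 123.0], 0.7)]
top curry_seat []
top bottle [([618.0, -356.0, 2.0], 0.69)]
top cup [([565.0, -453.0, -0.0], 0.87), ([620.0, -359.0, 2.0], 0.24)]
```

```bash
cd pics; ls
```

```text
scene0.png
top0.png
```

View pics/scene0.png

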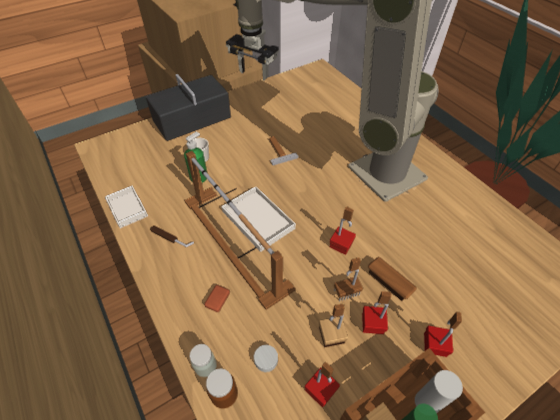

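View pics/top0.png

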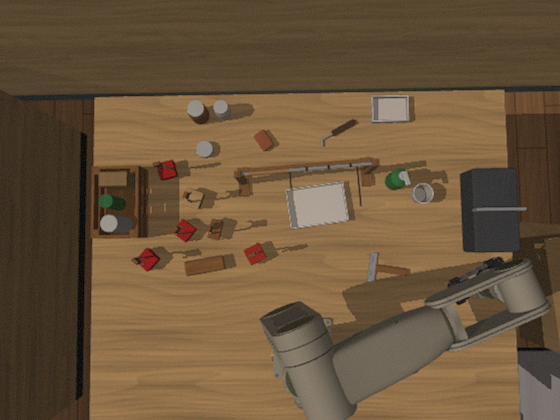

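The scene image shows the tray at (258,217), the rail from (197,170) to (277,270), the comb at (348,287), the wooden square brush at (333,328) and four red look-alikes. The curry brush is absent. The top view agrees: tray (318,205), rail (240–375,168), comb (216,228), brush (194,198).

```bash
python3 - <<'E'
from h import *
for c in ['top','scene']:
    W=np.load(f'{c}0.npy'); im=cv2.imread(f'pics/{c}0.png').astype(int)
    x,y,z=W[...,0],W[...,1],W[...,2]
    # rail bar
    m=(z>195)&(z<218)&(y>-225)&(y<190)&(abs(x-(645-.087*(y+20)))<12)
    p=np.polyfit(y[m],x[m],1); print(c,'rail pts',m.sum(),p,'zmax',np.percentile(z[m],95))
    # marks : dark on the bar
    g=im.sum(-1)
    print('bar grey by y', [(b, int(np.median(g[m&(abs(y-b)<3)])) if (m&(abs(y-b)<3)).any() else None) for b in range(-190,70,6)])
    # tray rim
    t=(z>20)&(z<34)&(abs(x-535)<120)&(abs(y+65)<150)&(im.min(-1)>120)
    r=cv2.minAreaRect(np.c_[x[t],y[t]].astype(np.float32)); print('tray',t.sum(),r)
    # batten
    for n,(cx,cy) in {'comb':(447,320),'brush':(565,403)}.items():
        a=(np.hypot(x-cx,y-cy)<45)
        q=a&(z>30)&(z<60); k=a&(z>150)
        rr=cv2.minAreaRect(np.c_[x[q],y[q]].astype(np.float32)); print(n,'block',q.sum(),rr)
        if k.sum(): print('  tab',k.sum(),x[k].mean(),y[k].mean(),z[k].max(),cv2.minAreaRect(np.c_[x[k],y[k]].astype(np.float32)))
        h=a&(z>60)&(z<150); print('  rod',h.sum(),x[h].mean(),y[h].mean())
        print('  ',[ (cc['location'],cc['p']) for cc in cams.search_frame(c,n)][:1] if 0 else '')
im=cv2.imread('pics/top0.png'); cv2.imwrite('pics/crop1.png',cv2.resize(im[140:280,160:400],None,fx=3.3,fy=3.3,interpolation=cv2.INTER_CUBIC))
E
```

```text
top rail pts 446 [-6.82778660e-02  6.45280363e+02] zmax 216.4400311906113
bar grey by y [(-190, 334), (-184, 343), (-178, 317), (-172, 213), (-166, 168), (-160, 318), (-154, 323), (-148, 341), (-142, 345), (-136, 355), (-130, 333), (-124, 333), (-118, 319), (-112, 322), (-106, 347), (-100, 306), (-94, 123), (-88, 276), (-82, 303), (-76, 318), (-70, 322), (-64, 340), (-58, 352), (-52, 352), (-46, 328), (-40, 316), (-34, 321), (-28, 305), (-22, 195), (-16, 200), (-10, 360), (-4, 326), (2, 316), (8, 325), (14, 339), (20, 346), (26, 362), (32, 352), (38, 321), (44, 291), (50, 295), (56, 286), (62, 269), (68, 271)]
tray 106 ((535.7987670898438, -61.718345642089844), (148.61001586914062, 218.13624572753906), 7.23206090927124)
comb block 204 ((449.27142333984375, 321.1962890625), (44.860084533691406, 73.60787200927734), 76.10009765625)
  tab 37 449.17498227645245 319.1894819922715 197.93029808525566 ((449.5794677734375, 320.797119140625), (12.327167510986328, 23.34796142578125), 75.3142318725586)
  rod 16 442.5118048590709 320.4428466038195
   
brush block 252 ((567.7230834960938, 403.44284
[... 971 characters left out ...]
4, 224.7879180908203), 7.634128093719482)
comb block 383 ((445.44415283203125, 317.9729309082031), (45.88716506958008, 73.84843444824219), 74.37158966064453)
  tab 105 448.1778097614393 319.8443518930055 188.70772029634693 ((445.8033142089844, 318.8468933105469), (14.555721282958984, 25.351646423339844), 74.81237030029297)
  rod 74 443.1541362366898 320.5331852459142
   
brush block 556 ((563.3504028320312, 400.318115234375), (64.82877349853516, 64.34283447265625), 68.64103698730469)
  tab 114 565.5111328399154 401.9526017173151 189.54529481050304 ((563.3549194335938, 400.0405578613281), (13.323102951049805, 24.76023292541504), 70.54151916503906)
  rod 69 561.5778322613673 403.53587357765724
```

View pics/crop1.png

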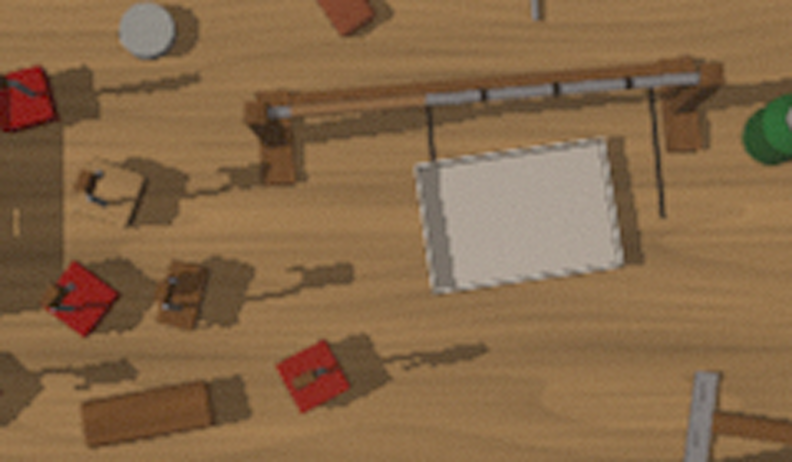

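```bash
cat >> h.py <<'E'
def plan(x,y,z,yaw):
    s=st(); M=R.from_quat(s['tool_rot']).as_matrix(); psi=np.arctan2(M[1,0],M[0,0])
    d=M.T@(np.array([x,y,z])-np.array(s['ee_pos'])); sp=-((yaw-psi+np.pi)%(2*np.pi)-np.pi)
    print('slide',np.round(d,1),'spin',round(sp,3),'rows',round(max(np.linalg.norm(d)/50,abs(sp)/.15),1))
RY=.067; O=np.array([645.6,-19.5]); RX=np.array([np.cos(RY),np.sin(RY)]); RYv=np.array([-RX[1],RX[0]])
def rail(x,y): return O+x*RX+y*RYv
def torail(p): p=np.array(p)[:2]-O; return np.array([p@RX,p@RYv])
E
```

>>> send_rows(
  targets=[
    {"slide": [33,-29,0],"spin": 0,"fingers": 1},
    {"slide": [66,-58,0],"spin": 0,"fingers": 1},
    {"slide": [99,-87,0],"spin": 0,"fingers": 1},
    {"slide": [132,-116,0],"spin": 0,"fingers": 1},
    {"slide": [165,-145,0],"spin": 0,"fingers": 1},
  ],
)

```text
time_s: 2.1
ee_pos: [352.8, -330.1, 218.7]
tool_rot: [0.973, 0.232, 0.0, 0.0]
ft_force: [1.1, 0.3, -0.1]
finger_gap: 92.9
grasp_force: 0.0
```

>>> send_rows(
  targets=[
    {"slide": [33,-29,0],"spin": 0,"fingers": 1},
    {"slide": [66,-58,0],"spin": 0,"fingers": 1},
    {"slide": [99,-87,0],"spin": 0,"fingers": 1},
    {"slide": [132,-116,0],"spin": 0,"fingers": 1},
    {"slide": [165,-145,0],"spin": 0,"fingers": 1},
  ],
)

```text
time_s: 2.6
ee_pos: [434.8, -126.2, 219.0]
tool_rot: [0.973, 0.232, 0.0, 0.0]
ft_force: [0.8, -0.4, -0.3]
finger_gap: 92.6
grasp_force: 0.0
```

>>> send_rows(
  targets=[
    {"slide": [33,-29,0],"spin": -0.14,"fingers": 1},
    {"slide": [66,-58,0],"spin": -0.28,"fingers": 1},
    {"slide": [99,-87,0],"spin": -0.42,"fingers": 1},
    {"slide": [132,-116,0],"spin": -0.56,"fingers": 1},
    {"slide": [165,-145,0],"spin": -0.7,"fingers": 1},
  ],
)

```text
time_s: 3.1
ee_pos: [516.7, 77.8, 218.9]
tool_rot: [0.833, 0.554, 0.0, 0.0]
ft_force: [0.5, -1.5, -0.1]
finger_gap: 92.9
grasp_force: 0.0
```

>>> send_rows(
  targets=[
    {"slide": [0,0,0],"spin": -0.14,"fingers": 1},
    {"slide": [0,0,0],"spin": -0.28,"fingers": 1},
    {"slide": [0,0,0],"spin": -0.42,"fingers": 1},
    {"slide": [0,0,0],"spin": -0.47,"fingers": 1},
  ],
)

```text
time_s: 3.5
ee_pos: [516.2, 76.2, 218.6]
tool_rot: [0.681, 0.732, -0.0, -0.0]
ft_force: [-0.9, 0.5, -0.7]
finger_gap: 92.9
grasp_force: 0.0
```

```bash
python3 -c "
from h import *
plan(515,78,12,1.638)
plan(515,78,12,1.638)" | tail -2
```

```text
t 3.5 tcp [516.2  76.2 218.6] eul [-3.142  0.     1.644] F [-0.9  0.5 -0.7] gap 92.9191794066919 0.0
slide [  1.9  -1.1 206.6] spin 0.006 rows 4.1
```

>>> send_rows(
  targets=[
    {"slide": [2,-1,50],"spin": 0,"fingers": 1},
    {"slide": [2,-1,100],"spin": 0,"fingers": 1},
    {"slide": [2,-1,150],"spin": 0,"fingers": 1},
    {"slide": [2,-1,190],"spin": 0,"fingers": 1},
    {"slide": [2,-1,206],"spin": 0,"fingers": 1},
  ],
)

```text
time_s: 4.0
ee_pos: [511.3, 77.7, 7.8]
tool_rot: [0.683, 0.73, -0.003, -0.002]
ft_force: [-0.9, -0.2, -0.9]
finger_gap: 93.1
grasp_force: 0.0
```

>>> send_rows(
  targets=[
    {"slide": [-10,0,0],"spin": 0,"fingers": 1},
    {"slide": [-18,0,0],"spin": 0,"fingers": 1},
    {"slide": [-25,0,0],"spin": 0,"fingers": 1},
    {"slide": [-32,0,0],"spin": 0,"fingers": 1},
    {"slide": [-39,0,0],"spin": 0,"fingers": 1},
  ],
)

```text
time_s: 4.5
ee_pos: [519.7, 38.7, 14.6]
tool_rot: [0.683, 0.73, 0.002, 0.001]
ft_force: [1.6, 5.8, 3.1]
finger_gap: 93.0
grasp_force: 2.9
```

>>> send_rows(
  targets=[
    {"slide": [-7,0,0],"spin": 0,"fingers": 1},
    {"slide": [-14,0,0],"spin": 0,"fingers": 1},
    {"slide": [-20,0,0],"spin": 0,"fingers": 1},
    {"slide": [-23,0,0],"spin": 0,"fingers": 1},
    {"slide": [-23,0,0],"spin": 0,"fingers": 1},
  ],
)

```text
time_s: 5.0
ee_pos: [520.8, 15.7, 14.4]
tool_rot: [0.683, 0.73, 0.001, 0.001]
ft_force: [0.3, 4.2, 3.2]
finger_gap: 93.4
grasp_force: 1.8
```

```bash
cat >> h.py <<'E'
def tray():
    for c in ['top','scene']:
        im,W=cloud(c); x,y,z=W[...,0],W[...,1],W[...,2]
        t0=cams.silhouettes(c,'tray'); mk=np.array(t0[0]['mask']) if t0 else np.ones(x.shape,bool)
        t=mk&(z>18)&(z<36)&(abs(x-560)<150)&(abs(y+80)<170)
        r=cv2.minAreaRect(np.c_[x[t],y[t]].astype(np.float32)); print(c,t.sum(),np.round(r[0],1),np.round(r[1],1),round(np.radians(r[2]),3),'spot frame',np.round(torail(r[0])-[-45,-75],1), [np.round(torail(q['location'])-[-45,-75],1) for q in cams.place_of(c,'tray')[:1]])
    return im
E
python3 -c "
from h import *
st(); im=tray(); print(torail(sensors.observe()['ee_pos'])); cv2.imwrite('pics/s1.png',im)"
```

```text
t 5.0 tcp [520.8  15.7  14.4] eul [ 3.138 -0.     1.637] F [0.3 4.2 3.2] gap 93.4001727275105 1.8150934763252735
top 121 [ 534.4 -120.1] [150.7 181.9] 0.048 spot frame [-72.7 -17.9] [array([-73. ,  -1.9])]
scene 110 [635.1 -86.7] [126.1 331.9] 0.065 spot frame [30.   8.6] [array([-74.2,  -2.4])]
[-123.75909478   43.5252817 ]
```

>>> send_rows(
  targets=[
    {"slide": [15,0,0],"spin": 0,"fingers": 1},
    {"slide": [20,0,-45],"spin": 0.1,"fingers": 1},
    {"slide": [20,0,-90],"spin": 0.24,"fingers": 1},
    {"slide": [-10,-30,-110],"spin": 0.38,"fingers": 1},
    {"slide": [-40,-60,-110],"spin": 0.52,"fingers": 1},
  ],
)

```text
time_s: 5.8
ee_pos: [464.2, -27.7, 126.7]
tool_rot: [0.849, 0.529, 0.002, 0.002]
ft_force: [-0.5, -0.8, -0.0]
finger_gap: 92.9
grasp_force: 0.0
```

>>> send_rows(
  targets=[
    {"slide": [0,0,0],"spin": 0.15,"fingers": 1},
    {"slide": [0,0,0],"spin": 0.3,"fingers": 1},
    {"slide": [0,0,0],"spin": 0.45,"fingers": 1},
    {"slide": [0,0,0],"spin": 0.6,"fingers": 1},
    {"slide": [0,0,0],"spin": 0.75,"fingers": 1},
  ],
)

```text
time_s: 6.3
ee_pos: [461.6, -27.3, 122.2]
tool_rot: [0.984, 0.18, -0.0, -0.0]
ft_force: [0.6, 0.0, -0.1]
finger_gap: 93.2
grasp_force: 0.0
```

>>> send_rows(
  targets=[
    {"slide": [0,0,0],"spin": 0.15,"fingers": 1},
    {"slide": [0,0,0],"spin": 0.3,"fingers": 1},
    {"slide": [0,0,0],"spin": 0.3,"fingers": 1},
  ],
)

```text
time_s: 6.6
ee_pos: [461.6, -27.3, 122.2]
tool_rot: [0.999, 0.033, -0.0, 0.0]
ft_force: [0.2, 0.4, 0.6]
finger_gap: 92.8
grasp_force: 0.0
```

```bash
python3 -c "
from h import *
plan(*rail(-222,-75),14,.067)"
```

```text
t 6.6 tcp [461.6 -27.3 122.2] eul [-3.142e+00  1.000e-03  6.600e-02] F [0.2 0.4 0.6] gap 92.81896344821826 0.0
slide [-37.7  79.6 108.3] spin -0.001 rows 2.8
```

>>> send_rows(
  targets=[
    {"slide": [-38,30,10],"spin": 0,"fingers": 1},
    {"slide": [-38,70,20],"spin": 0,"fingers": 1},
    {"slide": [-38,80,60],"spin": 0,"fingers": 1},
    {"slide": [-38,80,100],"spin": 0,"fingers": 1},
    {"slide": [-38,80,108],"spin": 0,"fingers": 1},
  ],
)

```text
time_s: 7.1
ee_pos: [425.6, -108.9, 10.2]
tool_rot: [0.999, 0.036, -0.004, -0.002]
ft_force: [-0.6, -0.1, -0.5]
finger_gap: 92.7
grasp_force: 0.0
```

>>> send_rows(
  targets=[
    {"slide": [8,0,0],"spin": 0,"fingers": 1},
    {"slide": [16,0,0],"spin": 0,"fingers": 1},
    {"slide": [24,0,0],"spin": 0,"fingers": 1},
    {"slide": [32,0,0],"spin": 0,"fingers": 1},
    {"slide": [40,0,0],"spin": 0,"fingers": 1},
  ],
)

```text
time_s: 7.6
ee_pos: [470.6, -107.7, 16.4]
tool_rot: [0.999, 0.035, -0.0, 0.0]
ft_force: [-8.9, -1.1, 7.8]
finger_gap: 92.9
grasp_force: 4.5
```

>>> send_rows(
  targets=[
    {"slide": [8,0,0],"spin": 0,"fingers": 1},
    {"slide": [16,0,0],"spin": 0,"fingers": 1},
    {"slide": [24,0,0],"spin": 0,"fingers": 1},
    {"slide": [32,0,0],"spin": 0,"fingers": 1},
    {"slide": [40,0,0],"spin": 0,"fingers": 1},
  ],
)

```text
time_s: 8.1
ee_pos: [510.5, -105.0, 16.4]
tool_rot: [0.999, 0.035, -0.0, 0.0]
ft_force: [-7.9, -1.1, 7.0]
finger_gap: 93.1
grasp_force: 4.2
```

>>> send_rows(
  targets=[
    {"slide": [5,0,0],"spin": 0,"fingers": 1},
    {"slide": [9,0,0],"spin": 0,"fingers": 1},
    {"slide": [12,0,0],"spin": 0,"fingers": 1},
    {"slide": [12,0,0],"spin": 0,"fingers": 1},
  ],
)

```text
time_s: 8.5
ee_pos: [521.1, -104.1, 16.1]
tool_rot: [0.999, 0.035, -0.001, 0.0]
ft_force: [-13.8, -0.4, 11.4]
finger_gap: 92.9
grasp_force: 6.6
```

```bash
python3 -c "
from h import *
st(); im=tray(); print(torail(sensors.observe()['ee_pos']));
im=cloud('top')[0];cv2.imwrite('pics/c2.png',cv2.resize(im[140:280,160:400],None,fx=3.3,fy=3.3,interpolation=cv2.INTER_CUBIC))"
```

```text
t 8.5 tcp [ 521.1 -104.1   16.1] eul [3.141e+00 3.000e-03 6.900e-02] F [-13.8  -0.4  11.4] gap 92.92824881455178 6.594497412443161
top 57 [593.7 -93.5] [132.7 219.7] 0.008 spot frame [-11.7   4.7] [array([-2.8, -3.9])]
scene 385 [604. -99.] [153.2 224.5] 0.065 spot frame [-1.9 -1.6] [array([0.4, 0. ])]
[-129.84045702  -76.10877536]
```

View pics/c2.png

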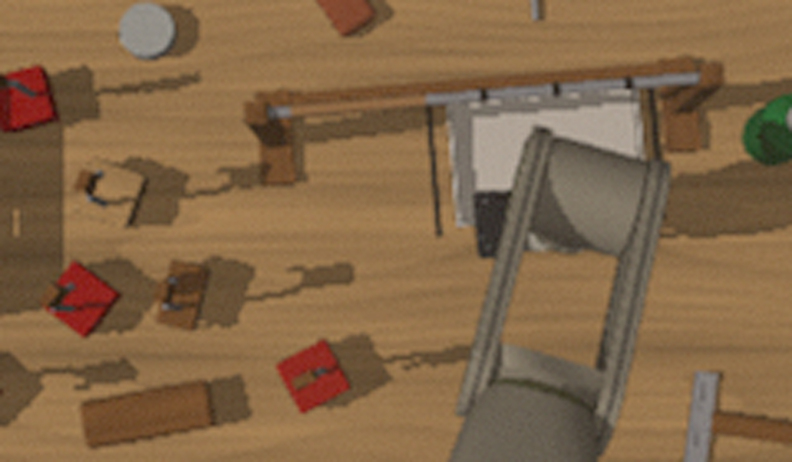

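The tray sits under the rail and against the batten, spanning crop x 450–640 between the lines at 435 and 655. The brush is at crop (110,190) and the comb at (183,293), both free. I'll back off, then fly to the brush.

>>> send_rows(
  targets=[
    {"slide": [-10,0,0],"spin": 0,"fingers": 1},
    {"slide": [-30,0,-30],"spin": -0.1,"fingers": 1},
    {"slide": [-30,0,-80],"spin": -0.24,"fingers": 1},
    {"slide": [-30,0,-130],"spin": -0.38,"fingers": 1},
    {"slide": [-30,0,-180],"spin": -0.52,"fingers": 1},
  ],
)

```text
time_s: 9.35
ee_pos: [491.9, -105.9, 197.9]
tool_rot: [0.956, 0.293, 0.001, 0.001]
ft_force: [1.3, 0.9, -0.4]
finger_gap: 93.0
grasp_force: 0.0
```

>>> send_rows(
  targets=[
    {"slide": [0,0,-40],"spin": -0.14,"fingers": 1},
    {"slide": [0,0,-80],"spin": -0.28,"fingers": 1},
    {"slide": [0,0,-100],"spin": -0.42,"fingers": 1},
    {"slide": [0,0,-100],"spin": -0.56,"fingers": 1},
    {"slide": [0,0,-100],"spin": -0.7,"fingers": 1},
  ],
)

```text
time_s: 9.85
ee_pos: [492.8, -106.1, 297.5]
tool_rot: [0.798, 0.603, 0.002, 0.002]
ft_force: [-0.6, -0.5, -0.9]
finger_gap: 93.2
grasp_force: 0.0
```

>>> send_rows(
  targets=[
    {"slide": [0,0,0],"spin": -0.14,"fingers": 1},
    {"slide": [0,0,0],"spin": -0.28,"fingers": 1},
    {"slide": [0,0,0],"spin": -0.42,"fingers": 1},
    {"slide": [0,0,0],"spin": -0.56,"fingers": 1},
    {"slide": [0,0,0],"spin": -0.7,"fingers": 1},
  ],
)

```text
time_s: 10.35
ee_pos: [492.2, -105.9, 296.1]
tool_rot: [0.543, 0.84, 0.001, 0.001]
ft_force: [-0.0, -0.9, 0.7]
finger_gap: 92.6
grasp_force: 0.0
```

>>> send_rows(
  targets=[
    {"slide": [0,0,0],"spin": -0.14,"fingers": 1},
    {"slide": [0,0,0],"spin": -0.28,"fingers": 1},
    {"slide": [0,0,0],"spin": -0.42,"fingers": 1},
    {"slide": [0,0,0],"spin": -0.56,"fingers": 1},
    {"slide": [0,0,0],"spin": -0.7,"fingers": 1},
  ],
)

```text
time_s: 10.85
ee_pos: [492.2, -105.9, 296.1]
tool_rot: [0.222, 0.975, 0.0, 0.001]
ft_force: [-0.1, 0.6, 0.1]
finger_gap: 93.0
grasp_force: 0.0
```

```bash
python3 -c "
from h import *
print(cams.camera_model('wrist')); plan(555,400,320,2.84); print(sensors.observe()['qpos']); tray()"
```

```text
{'mtx': array([[355.4104203 ,   0.        , 279.92088052],
       [  0.        , 355.4104203 , 202.61890961],
       [  0.        ,   0.        ,   1.        ]]), 'mount': array([[ 4.66150516e-04, -9.66717242e-01, -2.55846743e-01,
         7.18755624e+01],
       [ 9.99999882e-01,  4.14737933e-04,  2.54903187e-04,
        -6.63665828e-01],
       [-1.40309957e-04, -2.55846831e-01,  9.66717321e-01,
        -1.66232138e+02],
       [ 0.00000000e+00,  0.00000000e+00,  0.00000000e+00,
         1.00000000e+00]])}
t 10.85 tcp [ 492.2 -105.9  296.1] eul [3.141e+00 3.000e-03 2.695e+00] F [-0.1  0.6  0.1] gap 92.96662009159255 0.0
slide [162.  483.3 -24. ] spin -0.145 rows 10.2
[-3.14001052e-01 -1.55112075e-01  1.63163034e+00  3.08827644e-04
  1.66210071e+00 -1.43778529e+00]
top 63 [601.9 -95.9] [131.6 222.8] 0.11 spot frame [-3.7  1.7] [array([ 1.6, -1.4])]
scene 393 [603.2 -98.2] [151.2 224.1] 0.069 spot frame [-2.6 -0.7] [array([-2.5,  1. ])]
```

>>> send_rows(
  targets=[
    {"slide": [15,44,-5],"spin": -0.07,"fingers": 1},
    {"slide": [30,88,-10],"spin": -0.14,"fingers": 1},
    {"slide": [45,132,-15],"spin": -0.145,"fingers": 1},
    {"slide": [60,176,-20],"spin": -0.145,"fingers": 1},
    {"slide": [75,220,-24],"spin": -0.145,"fingers": 1},
  ],
)

```text
time_s: 11.65
ee_pos: [520.6, 126.4, 319.3]
tool_rot: [0.155, 0.988, 0.0, 0.001]
ft_force: [0.6, 0.8, 0.3]
finger_gap: 93.6
grasp_force: 0.0
```

```bash
python3 -c "
from h import *
plan(555,400,320,2.84)"
```

```text
t 11.65 tcp [520.6 126.4 319.3] eul [3.141e+00 1.000e-03 2.830e+00] F [0.6 0.8 0.3] gap 93.58623937414171 0.0
slide [ 51.  271.   -0.6] spin -0.01 rows 5.5
```

>>> send_rows(
  targets=[
    {"slide": [9,48,0],"spin": 0,"fingers": 1},
    {"slide": [18,96,0],"spin": 0,"fingers": 1},
    {"slide": [27,144,0],"spin": 0,"fingers": 1},
    {"slide": [36,192,0],"spin": 0,"fingers": 1},
    {"slide": [45,235,0],"spin": 0,"fingers": 1},
  ],
)

```text
time_s: 12.15
ee_pos: [548.8, 364.6, 318.5]
tool_rot: [0.155, 0.988, 0.0, 0.0]
ft_force: [1.3, -0.2, -0.3]
finger_gap: 92.7
grasp_force: 0.0
```

>>> send_rows(
  targets=[
    {"slide": [6,36,0],"spin": 0,"fingers": 1},
    {"slide": [6,36,0],"spin": 0,"fingers": 1},
    {"slide": [6,36,0],"spin": 0,"fingers": 1},
  ],
)

```text
time_s: 12.45
ee_pos: [553.9, 398.9, 317.7]
tool_rot: [0.154, 0.988, -0.001, -0.0]
ft_force: [-0.1, -1.0, 0.7]
finger_gap: 93.0
grasp_force: 0.0
```

```bash
cat >> h.py <<'E'
def look(cx,cy,name,pic):
    st(); im,W=cloud('wrist'); cv2.imwrite(f'pics/{pic}.png',im)
    x,y,z=W[...,0],W[...,1],W[...,2]; a=np.hypot(x-cx,y-cy)<50
    for lab,q in [('block',a&(z>35)&(z<58)),('tabtop',a&(z>178)&(z<200)),('tab',a&(z>142)&(z<200)),('hook',a&(z>100)&(z<138))]:
        if q.sum()>5:
            r=cv2.minAreaRect(np.c_[x[q],y[q]].astype(np.float32)); print(lab,q.sum(),np.round(r[0],1),np.round(r[1],1),round(r[2],1),'mean',np.round([x[q].mean(),y[q].mean(),z[q].max()],1))
    for n in (name,name+'_seat'):
        print(n,[(np.round(o['location'],1).tolist(),round(o['p'],2)) for o in cams.place_of('wrist',n)[:3]])
E
python3 -c "
from h import *
look(565,402,'brush','w1')"
```

```text
t 12.45 tcp [553.9 398.9 317.7] eul [-3.140e+00 -1.000e-03  2.833e+00] F [-0.1 -1.   0.7] gap 93.0472207656695 0.0
block 2209 [563.6 400.7] [63.9 64. ] 69.2 mean [559.8 401.4  57.9]
tabtop 384 [563.8 400.6] [12.  24.2] 69.4 mean [562.7 401.  188.1]
tab 494 [563.6 400.6] [12.  24.4] 69.4 mean [560.5 401.7 188.1]
hook 93 [550.5 405.8] [7.4 8.1] 71.7 mean [549.8 405.7 134.5]
brush [([354.6, 174.1, 0.9], 0.93), ([564.6, 402.2, 3.0], 0.57), ([672.0, 504.7, -3.2], 0.57)]
brush_seat [([443.3, 438.1, 125.2], 0.9), ([568.5, 402.9, 123.4], 0.85), ([674.9, 505.7, 126.9], 0.65)]
```

View pics/w1.png

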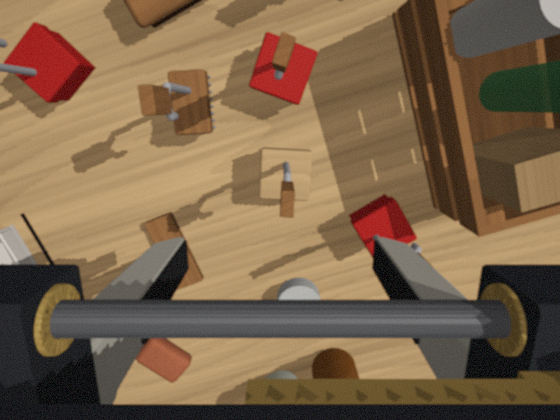

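The wrist image shows the brush at (287,180) with its tab at (288,198) and rod behind it. It is wooden, not red, and the depth fit gives centre (563.7,400.6) and yaw −0.36.

```bash
python3 -c "
from h import *
plan(563.7,400.6,152,2.780)"
```

```text
t 12.6 tcp [554.6 397.1 319.2] eul [3.141e+00 1.000e-03 2.831e+00] F [0.4 0.3 0. ] gap 92.88783366751981 0.0
slide [ -7.5   6.1 167.2] spin 0.051 rows 3.3
```

>>> send_rows(
  targets=[
    {"slide": [-7.5,6,50],"spin": 0.051,"fingers": 1},
    {"slide": [-7.5,6,90],"spin": 0.051,"fingers": 1},
    {"slide": [-7.5,6,130],"spin": 0.051,"fingers": 1},
    {"slide": [-7.5,6,155],"spin": 0.051,"fingers": 1},
    {"slide": [-7.5,6,167],"spin": 0.051,"fingers": 1},
  ],
)

```text
time_s: 13.1
ee_pos: [562.1, 399.4, 148.6]
tool_rot: [0.18, 0.984, -0.001, -0.002]
ft_force: [-0.0, 0.3, -0.9]
finger_gap: 93.1
grasp_force: 0.0
```

>>> send_rows(
  targets=[
    {"slide": [0,0,0],"spin": 0,"fingers": 0.2},
    {"slide": [0,0,0],"spin": 0,"fingers": -0.4},
    {"slide": [0,0,0],"spin": 0,"fingers": -1},
    {"slide": [0,0,0],"spin": 0,"fingers": -1},
    {"slide": [0,0,0],"spin": 0,"fingers": -1},
  ],
  squeeze=35,
)

```text
time_s: 13.6
ee_pos: [563.8, 402.0, 153.1]
tool_rot: [0.179, 0.984, 0.001, 0.001]
ft_force: [0.2, 0.1, 0.6]
finger_gap: 57.5
grasp_force: 0.0
```

>>> send_rows(
  targets=[
    {"slide": [0,0,0],"spin": 0,"fingers": -1},
    {"slide": [0,0,0],"spin": 0,"fingers": -1},
    {"slide": [0,0,0],"spin": 0,"fingers": -1},
    {"slide": [0,0,0],"spin": 0,"fingers": -1},
    {"slide": [0,0,0],"spin": 0,"fingers": -1},
  ],
)

```text
time_s: 14.1
ee_pos: [563.2, 401.6, 151.5]
tool_rot: [0.179, 0.984, -0.0, -0.0]
ft_force: [0.3, 0.3, -0.4]
finger_gap: 17.9
grasp_force: 0.0
```

```bash
python3 -c "
from h import *
st();plan(563.7,400.6,290,2.9)"
```

```text
t 14.1 tcp [563.2 401.6 151.5] eul [-3.141 -0.     2.782] F [ 0.3  0.3 -0.4] gap 17.850353833429995 0.0
t 14.1 tcp [563.2 401.6 151.5] eul [-3.141 -0.     2.782] F [ 0.3  0.3 -0.4] gap 17.850353833429995 0.0
slide [  -0.8   -0.8 -138.5] spin -0.118 rows 2.8
```

>>> send_rows(
  targets=[
    {"slide": [0,0,0],"spin": 0,"fingers": -1},
    {"slide": [0,0,0],"spin": 0,"fingers": -1},
    {"slide": [0,0,0],"spin": 0,"fingers": -1},
    {"slide": [0,0,-8],"spin": 0,"fingers": -1},
    {"slide": [0,0,-20],"spin": 0,"fingers": -1},
  ],
)

```text
time_s: 14.6
ee_pos: [562.4, 401.1, 170.8]
tool_rot: [0.179, 0.984, -0.001, -0.001]
ft_force: [0.5, 0.5, -2.7]
finger_gap: 11.5
grasp_force: 35.0
```

>>> send_rows(
  targets=[
    {"slide": [0,0,-25],"spin": 0,"fingers": -1},
    {"slide": [0,0,-50],"spin": 0,"fingers": -1},
    {"slide": [0,0,-80],"spin": 0,"fingers": -1},
    {"slide": [0,0,-110],"spin": 0,"fingers": -1},
    {"slide": [0,0,-118],"spin": 0,"fingers": -1},
  ],
)

```text
time_s: 15.1
ee_pos: [564.7, 402.5, 295.9]
tool_rot: [0.179, 0.984, 0.003, 0.003]
ft_force: [0.3, 0.7, -2.4]
finger_gap: 11.8
grasp_force: 35.0
```

```bash
python3 -c "
from h import *
plan(*rail(-75,120),290,.067+np.pi)"
```

```text
t 15.1 tcp [564.7 402.5 295.9] eul [3.135 0.005 2.782] F [ 0.3  0.7 -2.4] gap 11.751915690961587 34.995877146720886
slide [-106.4 -288.3    4.6] spin -0.427 rows 6.1
```

>>> send_rows(
  targets=[
    {"slide": [7,-40,0],"spin": 0,"fingers": -1},
    {"slide": [-3,-84,0],"spin": 0,"fingers": -1},
    {"slide": [-18,-125,0],"spin": 0,"fingers": -1},
    {"slide": [-34,-166,0],"spin": -0.1,"fingers": -1},
    {"slide": [-51,-207,0],"spin": -0.22,"fingers": -1},
  ],
)

```text
time_s: 15.6
ee_pos: [537.4, 188.4, 289.0]
tool_rot: [0.068, 0.998, -0.0, -0.0]
ft_force: [1.2, 0.0, -2.6]
finger_gap: 11.9
grasp_force: 35.0
```

```bash
python3 -c "
from h import *
plan(*rail(-75,120),290,.067+np.pi)"
```

```text
t 15.6 tcp [537.4 188.4 289. ] eul [-3.141 -0.     3.006] F [ 1.2  0.  -2.6] gap 11.89455124166568 35.00070869922638
slide [-37.7 -88.9  -1. ] spin -0.202 rows 1.9
```

>>> send_rows(
  targets=[
    {"slide": [-10,-30,0],"spin": -0.1,"fingers": -1},
    {"slide": [-25,-65,0],"spin": -0.2,"fingers": -1},
    {"slide": [-37,-89,0],"spin": -0.202,"fingers": -1},
    {"slide": [-37,-89,0],"spin": -0.202,"fingers": -1},
    {"slide": [-37,-89,0],"spin": -0.202,"fingers": -1},
  ],
)

```text
time_s: 16.1
ee_pos: [562.1, 96.2, 289.0]
tool_rot: [-0.03, 1.0, 0.0, -0.0]
ft_force: [-0.8, 0.8, -2.3]
finger_gap: 11.9
grasp_force: 35.0
```

```bash
cat > held.py <<'E'
from h import *
import sys
n=sys.argv[1]
s=st(); t=np.array(s['ee_pos']); print('tcp rail',torail(t))
for c in ['scene','top']:
    im,W=cloud(c); x,y,z=W[...,0],W[...,1],W[...,2]
    # bar refit
    m=(z>195)&(z<216)&(y>-225)&(y<40)&(abs(x-(644.3-.067*y))<9)
    if m.sum()>30: print(c,'bar',np.polyfit(y[m],x[m],1),m.sum())
    print(c,n,[(np.round(o['location'],1).tolist(),torail(o['location']).round(1),round(o['p'],2)) for o in cams.place_of(c,n+'_seat')[:4]], [(np.round(o['location'],1).tolist(),torail(o['location']).round(1)) for o in cams.place_of(c,'sleeve')[:1]])
    a=(np.hypot(x-t[0],y-t[1])<55)&(abs(z-(t[2]-152+45))<25)
    if a.sum()>20: print(' block top',a.sum(),cv2.minAreaRect(np.c_[x[a],y[a]].astype(np.float32)),np.percentile(z[a],90))
    cv2.imwrite('pics/'+sys.argv[2]+c+'.png',im)
E
python3 held.py brush h1
python3 -c "
import cv2
im=cv2.imread('pics/h1scene.png'); cv2.imwrite('pics/h1c.png',cv2.resize(im[120:320,150:380],None,fx=3,fy=3,interpolation=cv2.INTER_CUBIC))"
```

```text
t 16.1 tcp [562.1  96.2 289. ] eul [ 3.141e+00 -1.000e-03 -3.081e+00] F [-0.8  0.8 -2.3] gap 11.866003176968137 34.9994820356369
tcp rail [-75.5614194  121.02168627]
scene bar [-6.74804802e-02  6.43111978e+02] 284
scene brush [([336.7, 573.8, 125.3], array([-268.5,  612.6]), 0.93), ([447.4, 435.3, 124.5], array([-167.3,  467. ]), 0.78), ([564.9, 96.4, 264.1], array([-72.8, 121. ]), 0.55)] [([634.5, 112.5, 207.8], array([ -2.2, 132.4]))]
 block top 507 ((561.82470703125, 94.99566650390625), (65.5877914428711, 66.6240005493164), 2.1738739013671875) 188.09997361899386
top bar [-6.77664618e-02  6.45225244e+02] 232
top brush [([443.4, 439.3, 125.4], array([-171. ,  471.3]), 0.84), ([336.4, 577.7, 124.0], array([-268.5,  616.6]), 0.79), ([673.1, 501.5, 127.2], array([ 62.3, 518. ]), 0.73), ([564.5, 96.1, 262.2], array([-73.2, 120.8]), 0.58)] []
 block top 79 ((541.3453369140625, 98.43950653076172), (15.778335571289062, 60.58771896362305), 3.386759042739868) 190.1109194822262
```

View pics/h1c.png

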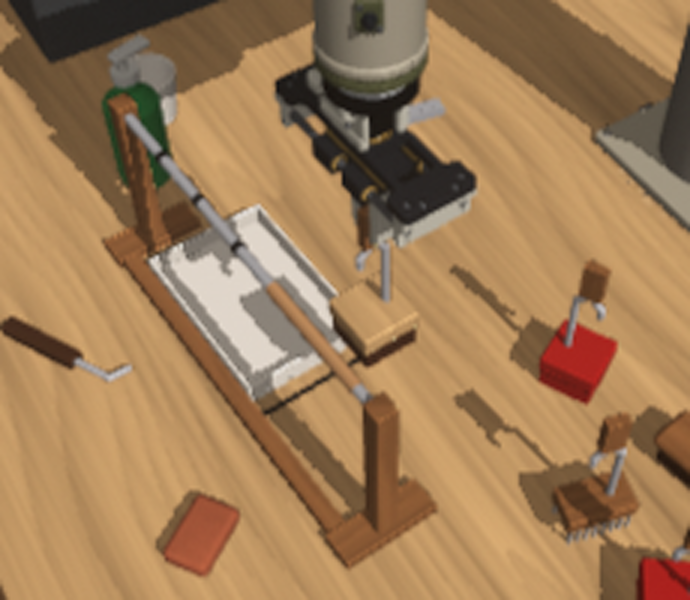

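The crop shows the brush held upright at (375,320), on the robot side of the cork sleeve at (310,340). The hook's free tip faces the bar. The tray at (250,300) is in place.

>>> send_rows(
  targets=[
    {"slide": [-20,0,6],"spin": 0,"fingers": -1},
    {"slide": [-40,0,10],"spin": 0,"fingers": -1},
    {"slide": [-60,0,10],"spin": 0,"fingers": -1},
    {"slide": [-75,0,10],"spin": 0,"fingers": -1},
    {"slide": [-75,0,10],"spin": 0,"fingers": -1},
  ],
)

```text
time_s: 16.9
ee_pos: [638.0, 101.9, 278.8]
tool_rot: [-0.031, 1.0, -0.0, -0.0]
ft_force: [-0.5, 0.2, -2.0]
finger_gap: 11.7
grasp_force: 35.0
```

```bash
python3 held.py brush h2; python3 -c "
from h import *
plan(*rail(0,121),232,.067+np.pi)"
```

```text
t 16.9 tcp [638.  101.9 278.8] eul [-3.142e+00 -1.000e-03 -3.079e+00] F [-0.5  0.2 -2. ] gap 11.679145172517085 34.99941408634186
tcp rail [  0.55656632 121.6204574 ]
scene bar [-6.73204176e-02  6.43174975e+02] 283
scene brush [([640.5, 101.0, 251.7], array([  3. , 120.6]), 0.97), ([354.7, 170.1, 126.1], array([-277.6,  208.7]), 0.81), ([445.0, 436.7, 124.5], array([-169.6,  468.6]), 0.67), ([669.8, 505.3, 120.1], array([ 59.3, 522. ]), 0.6)] [([633.5, 110.2, 208.0], array([ -3.4, 130.2]))]
 block top 389 ((637.7698364257812, 101.22433471679688), (64.68745422363281, 65.85501861572266), 3.5766122341156006) 177.2783781156407
top bar [-6.78376979e-02  6.45267371e+02] 219
top brush [([339.0, 577.3, 123.0], array([-266.,  616.]), 0.94), ([564.3, -452.9, -0.2], array([-110.1, -427. ]), 0.7), ([636.1, 99.9, 251.9], array([ -1.5, 119.8]), 0.64), ([444.1, 439.8, 127.0], array([-170.3,  471.8]), 0.62)] []
 block top 136 ((621.1004638671875, 102.45903015136719), (27.585994720458984, 63.86256408691406), 3.2156598567962646) 180.82196330092623
t 17.2 tcp [636.7 101.5 280. ] eul [ 3.142  0.    -3.079] F [-0.6  0.4 -3.3] gap 12.064175836170927 34.99948740005493
slide [-0.8 -0.3 48. ] spin -0.005 rows 1.0
```

>>> send_rows(
  targets=[
    {"slide": [0,0,12],"spin": 0,"fingers": -1},
    {"slide": [0,0,24],"spin": 0,"fingers": -1},
    {"slide": [0,0,34],"spin": 0,"fingers": -1},
    {"slide": [0,0,42],"spin": 0,"fingers": -1},
    {"slide": [0,0,42],"spin": 0,"fingers": -1},
  ],
)

```text
time_s: 17.7
ee_pos: [636.1, 101.2, 235.1]
tool_rot: [-0.031, 1.0, -0.0, -0.002]
ft_force: [-0.3, 0.2, -3.2]
finger_gap: 11.7
grasp_force: 35.0
```

>>> send_rows(
  targets=[
    {"slide": [0,0,2],"spin": 0,"fingers": -1},
    {"slide": [0,0,4],"spin": 0,"fingers": -1},
    {"slide": [0,0,5],"spin": 0,"fingers": -1},
    {"slide": [0,0,5],"spin": 0,"fingers": -1},
  ],
)

```text
time_s: 18.1
ee_pos: [637.3, 101.3, 233.1]
tool_rot: [-0.031, 1.0, 0.0, 0.0]
ft_force: [-0.9, -0.4, -1.4]
finger_gap: 11.9
grasp_force: 35.0
```

```bash
python3 held.py brush h3
```

```text
t 18.1 tcp [637.3 101.3 233.1] eul [-3.142e+00  1.000e-03 -3.079e+00] F [-0.9 -0.4 -1.4] gap 11.917258121730512 34.9995356798172
tcp rail [ -0.16778934 121.08716716]
scene bar [-6.54962947e-02  6.43398224e+02] 283
scene brush [([639.9, 100.5, 208.5], array([  2.3, 120.1]), 0.96), ([673.2, 500.2, 122.7], array([ 62.3, 516.7]), 0.96), ([336.4, 575.2, 124.7], array([-268.7,  614.1]), 0.72), ([444.6, 436.9, 123.2], array([-170. ,  468.8]), 0.71)] [([634.7, 108.5, 207.4], array([ -2.3, 128.4]))]
 block top 436 ((639.539794921875, 100.99960327148438), (61.280426025390625, 64.91484069824219), 6.218643665313721) 131.97225693614706
top bar [-6.87682947e-02  6.45129409e+02] 217
top brush [([668.8, 501.9, 125.8], array([ 58.1, 518.7]), 0.93), ([444.3, 436.1, 124.4], array([-170.3,  468.1]), 0.9), ([339.6, 576.5, 123.7], array([-265.4,  615.1]), 0.75), ([634.2, 100.9, 207.0], array([ -3.3, 120.9]), 0.67)] [([657.4, -169.8, 207.5], array([   1.7, -150.8]))]
 block top 123 ((622.7500610351562, 102.6241455078125), (29.118030548095703, 61.93632507324219), 3.6947121620178223) 134.51129366105107
```

>>> send_rows(
  targets=[
    {"slide": [0,0,1],"spin": 0,"fingers": -1},
    {"slide": [0,0,2],"spin": 0,"fingers": -1},
    {"slide": [0,0,2],"spin": 0,"fingers": -1},
  ],
)

```text
time_s: 18.7
ee_pos: [637.6, 101.3, 232.6]
tool_rot: [-0.031, 1.0, 0.0, 0.001]
ft_force: [-3.8, -0.5, 8.8]
finger_gap: 12.0
grasp_force: 35.0
```

```bash
python3 -c "
from h import *
st();plan(*rail(0,-150),232,.067+np.pi)"
```

```text
t 18.7 tcp [637.6 101.3 232.6] eul [ 3.142e+00  2.000e-03 -3.079e+00] F [-3.8 -0.5  8.8] gap 11.970591820997265 35.00171363353729
t 18.7 tcp [637.6 101.3 232.6] eul [ 3.142e+00  2.000e-03 -3.079e+00] F [-3.8 -0.5  8.8] gap 11.970591820997265 35.00171363353729
slide [  -1.2 -271.1    0.6] spin -0.005 rows 5.4
```

>>> send_rows(
  targets=[
    {"slide": [1,0,-1],"spin": 0,"fingers": -1},
    {"slide": [1,-15,-1],"spin": 0,"fingers": -1},
    {"slide": [1,-35,-1],"spin": 0,"fingers": -1},
    {"slide": [1,-55,-1],"spin": 0,"fingers": -1},
    {"slide": [1,-75,-1],"spin": 0,"fingers": -1},
  ],
)

```text
time_s: 19.2
ee_pos: [640.6, 25.3, 231.2]
tool_rot: [-0.031, 1.0, 0.0, -0.0]
ft_force: [0.2, 2.9, -0.8]
finger_gap: 12.1
grasp_force: 35.0
```

>>> send_rows(
  targets=[
    {"slide": [0,-20,0],"spin": 0,"fingers": -1},
    {"slide": [0,-40,0],"spin": 0,"fingers": -1},
    {"slide": [0,-60,0],"spin": 0,"fingers": -1},
    {"slide": [0,-80,0],"spin": 0,"fingers": -1},
    {"slide": [0,-100,0],"spin": 0,"fingers": -1},
  ],
)

```text
time_s: 19.7
ee_pos: [647.1, -74.9, 231.3]
tool_rot: [-0.031, 1.0, 0.0, 0.0]
ft_force: [1.5, 0.7, -0.1]
finger_gap: 11.8
grasp_force: 35.0
```

```bash
python3 held.py brush h4;python3 -c "
from h import *
plan(*rail(0,-150),232,.067+np.pi)"
```

```text
t 19.7 tcp [647.1 -74.9 231.3] eul [ 3.141  0.    -3.079] F [ 1.5  0.7 -0.1] gap 11.833533466337016 35.000367164611816
tcp rail [ -2.21950383 -55.33785354]
scene bar [-6.82214903e-02  6.43291389e+02] 254
scene brush [([442.4, 436.6, 122.6], array([-172.2,  468.7]), 0.95), ([338.1, 574.0, 126.9], array([-267.1,  612.8]), 0.85), ([353.1, 170.7, 124.9], array([-279.1,  209.4]), 0.76), ([674.1, 501.2, 123.6], array([ 63.3, 517.6]), 0.72)] [([633.1, 112.0, 207.6], array([ -3.7, 132. ]))]
 block top 372 ((648.8931884765625, -74.733642578125), (60.685054779052734, 68.26475524902344), 4.183021068572998) 130.43666188707957
top bar [-6.89051414e-02  6.44944040e+02] 59
top brush [([670.9, 500.2, 123.6], array([ 60. , 516.8]), 0.89), ([337.9, 577.2, 121.3], array([-267.1,  616. ]), 0.78), ([445.9, 435.3, 126.6], array([-168.8,  467.1]), 0.72), ([352.3, 172.6, 126.1], array([-279.8,  211.3]), 0.64)] [([632.9, 112.0, 203.7], array([ -3.9, 132.1]))]
 block top 139 ((650.0345458984375, -74.23370361328125), (63.7027587890625, 65.40408325195312), 2.889639139175415) 132.78744507751966
t 20.0 tcp [647.  -73.4 231.4] eul [ 3.142 -0.    -3.079] F [ 0.7 -0.3 -2.5] gap 11.962611377082531 34.999669790267944
slide [ -2.7 -96.1  -0.6] spin -0.005 rows 1.9
```

>>> send_rows(
  targets=[
    {"slide": [-1.5,-20,0],"spin": 0,"fingers": -1},
    {"slide": [-1.5,-42,0],"spin": 0,"fingers": -1},
    {"slide": [-1.5,-64,0],"spin": 0,"fingers": -1},
    {"slide": [-1.5,-84,0],"spin": 0,"fingers": -1},
    {"slide": [-1.5,-94,0],"spin": 0,"fingers": -1},
  ],
)

```text
time_s: 20.5
ee_pos: [654.0, -168.2, 231.2]
tool_rot: [-0.031, 1.0, 0.0, -0.001]
ft_force: [-2.3, 3.0, -0.9]
finger_gap: 11.6
grasp_force: 35.0
```

>>> send_rows(
  targets=[
    {"slide": [0,0,0.5],"spin": 0,"fingers": -1},
    {"slide": [0,0,1],"spin": 0,"fingers": -1},
    {"slide": [0,0,1],"spin": 0,"fingers": -1},
  ],
)

```text
time_s: 20.8
ee_pos: [654.1, -168.1, 231.1]
tool_rot: [-0.031, 1.0, -0.001, -0.0]
ft_force: [-4.5, -4.6, 1.3]
finger_gap: 11.6
grasp_force: 35.0
```

```bash
python3 held.py brush h5;python3 -c "
from h import *
plan(*rail(0,-150),232,.067+np.pi)
for c in ('scene','top'):
    cams.get_image(c)
    print([(torail(o['location']),o['p']) for o in cams.place_of(c,'mark_far')])
im=cv2.imread('pics/h5scene.png'); cv2.imwrite('pics/h5c.png',cv2.resize(im[120:320,150:380],None,fx=3,fy=3,interpolation=cv2.INTER_CUBIC))"
```

```text
t 20.8 tcp [ 654.1 -168.1  231.1] eul [-3.139 -0.    -3.08 ] F [-4.5 -4.6  1.3] gap 11.628927932499272 35.001457929611206
tcp rail [  -1.49874333 -148.81187775]
scene bar [-7.23860749e-02  6.42986645e+02] 256
scene brush [([354.3, 172.6, 122.7], array([-277.8,  211.2]), 0.92), ([339.1, 575.2, 126.5], array([-266. ,  613.9]), 0.81), ([671.7, 499.2, 120.7], array([ 60.8, 515.8]), 0.72), ([635.2, 110.5, 206.0], array([ -1.7, 130.4]), 0.69)] [([633.0, 109.3, 204.5], array([ -3.9, 129.4]))]
 block top 347 ((655.3322143554688, -168.9825439453125), (61.40949249267578, 68.94762420654297), 5.143340110778809) 130.75919622723669
top bar [-6.69382529e-02  6.45271751e+02] 119
top brush [([336.5, 576.5, 125.0], array([-268.5,  615.4]), 0.92), ([442.8, 438.5, 127.3], array([-171.7,  470.5]), 0.84), ([670.7, 504.6, 123.9], array([ 60.1, 521.2]), 0.73), ([353.0, 172.9, 124.5], array([-279.1,  211.6]), 0.68)] [([652.3, -165.1, 77.1], array([  -3.1, -145.7]))]
 block top 111 ((639.183837890625, -170.2957763671875), (30.254270553588867, 56.31642532348633), 0.5718011260032654) 133.43164292013577
t 21.1 tcp [ 654.  -167.8  231.1] eul [-3.14 -0.   -3.08] F [-4.  -4.5  1.9] gap 11.991145279592144 35.00101983547211
slide [-1.5 -1.5 -0.9] spin -0.005 rows 0.0
[(array([  -2.68586565, -150.5579826 ]), 0.8)]
[(array([-1.30570717e-01, -1.48324047e+02]), 0.91), (array([-2.61964805,  2.78162616]), 0.62)]
```

View pics/h5c.png

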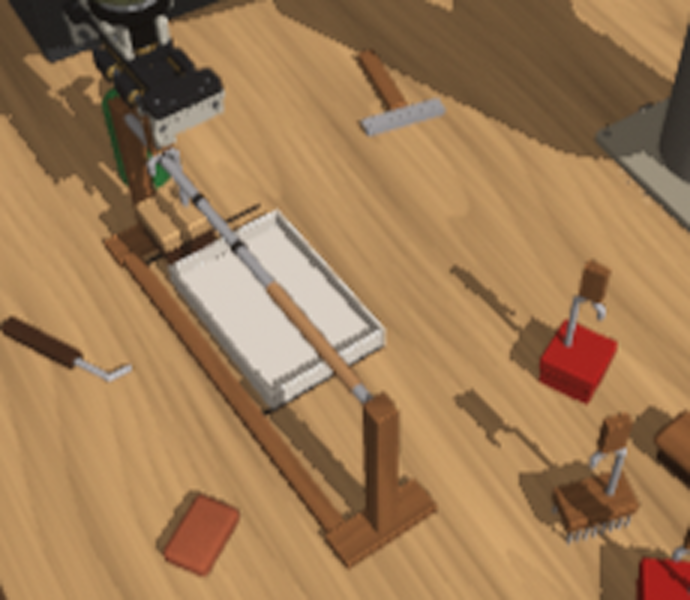

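The crop shows the brush hooked at the far mark (160,155). The tray has been knocked towards the sleeve side and now spans (175,260)–(380,340), so it needs putting back. I'll release the brush first.

>>> send_rows(
  targets=[
    {"slide": [0,0,0],"spin": 0,"fingers": -0.6},
    {"slide": [0,0,0],"spin": 0,"fingers": -0.2},
    {"slide": [0,0,0],"spin": 0,"fingers": -0.1},
    {"slide": [0,0,0],"spin": 0,"fingers": -0.1},
    {"slide": [0,0,0],"spin": 0,"fingers": -0.1},
  ],
)

```text
time_s: 21.8
ee_pos: [654.5, -166.9, 230.6]
tool_rot: [-0.031, 1.0, 0.0, 0.0]
ft_force: [-0.5, 0.5, 0.3]
finger_gap: 41.0
grasp_force: 0.0
```

>>> send_rows(
  targets=[
    {"slide": [0,0,-10],"spin": 0,"fingers": -0.1},
    {"slide": [0,0,-30],"spin": 0,"fingers": -0.1},
    {"slide": [0,0,-60],"spin": 0,"fingers": -0.1},
    {"slide": [0,0,-75],"spin": 0,"fingers": -0.1},
  ],
)

```text
time_s: 22.2
ee_pos: [655.2, -167.4, 309.6]
tool_rot: [-0.031, 1.0, -0.001, 0.002]
ft_force: [-0.1, 0.2, 0.1]
finger_gap: 41.5
grasp_force: 0.0
```

```bash
python3 -c "
from h import *
st();im=tray()
cv2.imwrite('pics/r1.png',cv2.resize(im[120:320,150:380],None,fx=3,fy=3,interpolation=cv2.INTER_CUBIC))
for c in ('scene','top'):
    im,W=cloud(c)
    print([(torail(o['location']).round(1),o['location'],o['p']) for o in cams.place_of(c,'brush_seat')])
    x,y,z=W[...,0],W[...,1],W[...,2]
    q=[torail(p) for p in W[(z>240)&(z<275)&(np.hypot(x-656,y+168)<35)]]
    if q: print('tab',len(q),np.mean(q,0),np.ptp(q,0))
"
```

```text
t 22.2 tcp [ 655.2 -167.4  309.6] eul [-3.14   0.004 -3.079] F [-0.1  0.2  0.1] gap 41.54370000986233 0.0
top 126 [592.  -75.8] [150.1 219.8] 0.07 spot frame [-12.3  22.4] [array([-14.5,  18.8])]
scene 421 [587.9 -78.6] [152.3 223.8] 0.078 spot frame [-16.5  19.9] [array([39.8, 73.6])]
[(array([-266.2,  615.2]), [338.8, 576.5, 126.2], 0.97), (array([-280.3,  210.5]), [351.8, 171.8, 128.0], 0.96), (array([ 62.3, 522.5]), [672.8, 506.0, 120.9], 0.82), (array([-168.9,  466.9]), [445.8, 435.0, 124.6], 0.75), (array([   1.2, -149.7]), [656.8, -168.8, 207.3], 0.68), (array([ -2.9, 132.8]), [633.8, 112.8, 205.0], 0.6)]
tab 78 [  -0.61778821 -146.78902956] [24.81058133 14.55020408]
[(array([ 61.3, 518.2]), [672.1, 501.6, 126.7], 0.92), (array([-171.9,  469.3]), [442.7, 437.2, 127.9], 0.67), (array([-280.4,  211.1]), [351.7, 172.4, 125.1], 0.63), (array([  -1.4, -146.5]), [654.0, -165.8, 202.7], 0.61)]
tab 4 [  -5.02940603 -149.96159162] [9.93830793 4.41534006]
```

View pics/r1.png

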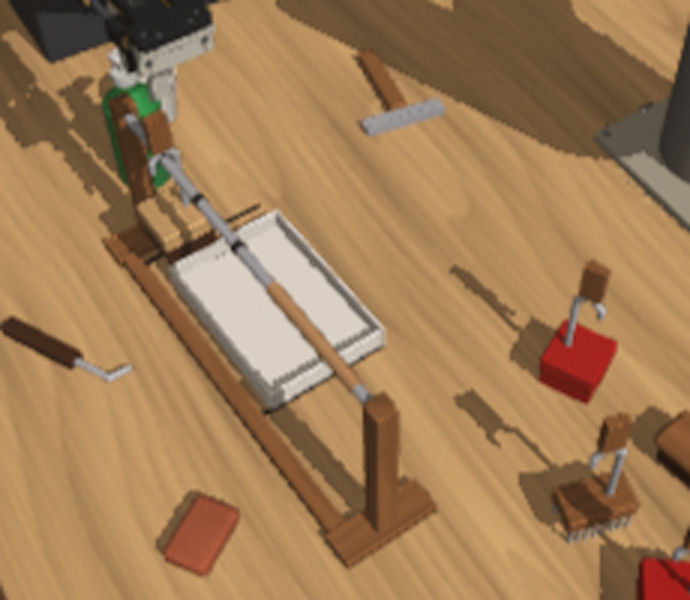

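The crop shows the brush hanging free and upright at the far mark (160,150), and the tray knocked to about (−14,+21) mm from its spot. I'll put the tray back, first pushing sideways with closed fingers and then from its near wall.

```bash
python3 -c "
from h import *
plan(*rail(-63,92),309,.067+np.pi)"
```

```text
t 22.7 tcp [ 654.  -167.   304.3] eul [ 3.141e+00 -2.000e-03 -3.079e+00] F [ 0.1 -0.6 -0.4] gap 41.82906449662934 0.0
slide [ 62.6 239.4  -4.4] spin -0.005 rows 5.0
```

>>> send_rows(
  targets=[
    {"slide": [12,45,0],"spin": 0,"fingers": -1},
    {"slide": [25,92,0],"spin": 0,"fingers": -1},
    {"slide": [38,140,0],"spin": 0,"fingers": -1},
    {"slide": [51,188,0],"spin": 0,"fingers": -1},
    {"slide": [62,236,0],"spin": 0,"fingers": -1},
  ],
)

```text
time_s: 23.2
ee_pos: [576.7, 66.1, 305.3]
tool_rot: [-0.031, 1.0, 0.0, -0.0]
ft_force: [1.0, 0.7, 0.8]
finger_gap: 6.6
grasp_force: 0.0
```

>>> send_rows(
  targets=[
    {"slide": [0,3,45],"spin": 0,"fingers": -1},
    {"slide": [0,3,90],"spin": 0,"fingers": -1},
    {"slide": [0,3,135],"spin": 0,"fingers": -1},
    {"slide": [0,3,180],"spin": 0,"fingers": -1},
    {"slide": [0,3,225],"spin": 0,"fingers": -1},
  ],
)

```text
time_s: 23.7
ee_pos: [577.2, 67.7, 78.7]
tool_rot: [-0.031, 1.0, -0.0, 0.0]
ft_force: [0.5, -0.3, 1.1]
finger_gap: 0.4
grasp_force: 0.0
```

>>> send_rows(
  targets=[
    {"slide": [0,0,40],"spin": 0,"fingers": -1},
    {"slide": [0,0,60],"spin": 0,"fingers": -1},
    {"slide": [0,0,66],"spin": 0,"fingers": -1},
    {"slide": [0,0,66],"spin": 0,"fingers": -1},
  ],
)

```text
time_s: 24.1
ee_pos: [576.9, 67.5, 13.8]
tool_rot: [-0.031, 1.0, -0.0, -0.001]
ft_force: [-0.2, 0.5, 0.2]
finger_gap: 0.6
grasp_force: 0.0
```

>>> send_rows(
  targets=[
    {"slide": [0,-8,0],"spin": 0,"fingers": -1},
    {"slide": [0,-16,0],"spin": 0,"fingers": -1},
    {"slide": [0,-24,0],"spin": 0,"fingers": -1},
    {"slide": [0,-30,0],"spin": 0,"fingers": -1},
    {"slide": [0,-34,0],"spin": 0,"fingers": -1},
  ],
)

```text
time_s: 24.6
ee_pos: [581.3, 33.7, 16.6]
tool_rot: [-0.031, 1.0, 0.001, 0.002]
ft_force: [-0.5, 7.2, 5.5]
finger_gap: 0.4
grasp_force: 3.7
```

```bash
python3 -c "
from h import *
s=st();print(torail(s['ee_pos']));im=tray()"
```

```text
t 24.6 tcp [581.3  33.7  16.6] eul [ 3.14e+00  3.00e-03 -3.08e+00] F [-0.5  7.2  5.5] gap 0.3848559300160504 3.674163135001436
[-60.61053103  57.37341691]
top 138 [593.  -88.7] [150.5 220.2] 0.067 spot frame [-12.1   9.4] [array([-13.5,   6.4])]
scene 211 [589.6 -93. ] [149.5 224.1] 0.067 spot frame [-15.8   5.4] [array([-16.1,   8.1])]
```

>>> send_rows(
  targets=[
    {"slide": [0,-4,0],"spin": 0,"fingers": -1},
    {"slide": [0,-7,0],"spin": 0,"fingers": -1},
    {"slide": [0,10,0],"spin": 0,"fingers": -1},
    {"slide": [0,15,-45],"spin": 0,"fingers": -1},
    {"slide": [0,15,-80],"spin": 0,"fingers": -1},
  ],
)

```text
time_s: 25.4
ee_pos: [577.3, 49.8, 94.5]
tool_rot: [-0.031, 1.0, -0.0, -0.002]
ft_force: [1.2, 0.7, 1.0]
finger_gap: 0.6
grasp_force: 0.0
```

>>> send_rows(
  targets=[
    {"slide": [40,-30,0],"spin": 0,"fingers": 0.2},
    {"slide": [70,-68,0],"spin": 0,"fingers": 1},
    {"slide": [105,-100,0],"spin": 0,"fingers": 1},
    {"slide": [105,-147,0],"spin": 0,"fingers": 1},
    {"slide": [105,-147,0],"spin": 0,"fingers": 1},
  ],
)

```text
time_s: 25.9
ee_pos: [481.9, -108.5, 94.4]
tool_rot: [-0.029, 1.0, -0.001, -0.0]
ft_force: [0.7, 0.7, -0.1]
finger_gap: 35.7
grasp_force: 0.0
```

```bash
python3 -c "
from h import *
im=tray();plan(*rail(-165,-75),14,.067+np.pi)"
```

```text
top 135 [593.5 -95.3] [150.8 220.4] 0.068 spot frame [-12.    2.9] [array([-13.5,  -1.5])]
scene 344 [588.9 -98.5] [151.3 225.6] 0.069 spot frame [-16.9  -0. ] [array([-14.5,   1. ])]
t 26.2 tcp [ 483.4 -103.3   94.5] eul [ 3.141 -0.    -3.078] F [-0.6  0.7 -0.1] gap 59.694693368828624 0.0
slide [-2.5 -2.2 80.4] spin -0.003 rows 1.6
```

>>> send_rows(
  targets=[
    {"slide": [0,-2,40],"spin": 0,"fingers": 1},
    {"slide": [0,-2,75],"spin": 0,"fingers": 1},
    {"slide": [0,-2,80],"spin": 0,"fingers": 1},
    {"slide": [0,-2,80],"spin": 0,"fingers": 1},
    {"slide": [0,-2,80],"spin": 0,"fingers": 1},
  ],
)

```text
time_s: 26.7
ee_pos: [484.6, -106.5, 16.2]
tool_rot: [-0.032, 1.0, -0.0, 0.001]
ft_force: [0.4, 0.1, 0.7]
finger_gap: 92.7
grasp_force: 0.0
```

>>> send_rows(
  targets=[
    {"slide": [-8,0,0],"spin": 0,"fingers": 1},
    {"slide": [-16,0,0],"spin": 0,"fingers": 1},
    {"slide": [-23,0,0],"spin": 0,"fingers": 1},
    {"slide": [-29,0,0],"spin": 0,"fingers": 1},
    {"slide": [-34,0,0],"spin": 0,"fingers": 1},
  ],
)

```text
time_s: 27.2
ee_pos: [516.8, -104.7, 14.8]
tool_rot: [-0.031, 1.0, 0.0, -0.001]
ft_force: [-7.7, -0.1, 6.3]
finger_gap: 92.9
grasp_force: 4.0
```

```bash
python3 -c "
from h import *
s=st();print(torail(s['ee_pos']));im=tray()"
```

```text
t 27.2 tcp [ 516.8 -104.7   14.8] eul [ 3.141e+00 -3.000e-03 -3.079e+00] F [-7.7 -0.1  6.3] gap 92.93725873071169 3.9883337169885635
[-134.20279233  -76.35699799]
top 56 [603. -93.] [143.3 221. ] 0.094 spot frame [-2.4  4.5] [array([-5.9, -1.5])]
scene 371 [596.5 -98.1] [157.6 225.9] 0.057 spot frame [-9.2 -0.1] [array([-6.7,  0.8])]
```

>>> send_rows(
  targets=[
    {"slide": [-3,0,0],"spin": 0,"fingers": 1},
    {"slide": [-6,0,0],"spin": 0,"fingers": 1},
    {"slide": [-6,0,0],"spin": 0,"fingers": 1},
  ],
)

```text
time_s: 27.8
ee_pos: [520.8, -104.4, 14.4]
tool_rot: [-0.031, 1.0, 0.0, -0.003]
ft_force: [-14.7, -2.3, 11.9]
finger_gap: 93.1
grasp_force: 7.2
```

>>> send_rows(
  targets=[
    {"slide": [15,0,0],"spin": 0,"fingers": 1},
    {"slide": [30,0,-30],"spin": 0,"fingers": 1},
    {"slide": [30,0,-80],"spin": 0,"fingers": 1},
    {"slide": [30,0,-130],"spin": 0,"fingers": 1},
    {"slide": [30,0,-180],"spin": 0,"fingers": 1},
  ],
)

```text
time_s: 28.3
ee_pos: [493.0, -105.9, 196.6]
tool_rot: [-0.031, 1.0, 0.0, 0.0]
ft_force: [0.6, -0.3, -0.7]
finger_gap: 93.0
grasp_force: 0.0
```

>>> send_rows(
  targets=[
    {"slide": [10,10,-45],"spin": 0,"fingers": 1},
    {"slide": [20,45,-75],"spin": 0,"fingers": 1},
    {"slide": [25,85,-95],"spin": 0,"fingers": 1},
    {"slide": [30,132,-95],"spin": 0,"fingers": 1},
    {"slide": [35,180,-95],"spin": 0,"fingers": 1},
  ],
)

```text
time_s: 28.8
ee_pos: [447.4, 72.8, 291.2]
tool_rot: [-0.03, 1.0, 0.0, 0.002]
ft_force: [0.5, 0.6, -0.3]
finger_gap: 93.0
grasp_force: 0.0
```

```bash
python3 -c "
from h import *
im=tray();plan(440,318,300,2.88)"
```

```text
top 126 [599.8 -95. ] [138.2 221.1] 0.047 spot frame [-5.7  2.8] [array([ 43.9, -72.4])]
scene 363 [602.7 -98.1] [152.5 224.7] 0.067 spot frame [-3.1 -0.5] [array([-0.1,  2.7])]
t 29.1 tcp [447.4  70.6 289.6] eul [-3.141  0.    -3.08 ] F [-0.2 -0.8  0.4] gap 93.29011440549108 0.0
slide [ -7.9 247.3 -10.5] spin 0.323 rows 5.0
```

>>> send_rows(
  targets=[
    {"slide": [-2,48,-5],"spin": 0.1,"fingers": 1},
    {"slide": [-4,97,-10],"spin": 0.2,"fingers": 1},
    {"slide": [-6,146,-10],"spin": 0.3,"fingers": 1},
    {"slide": [-8,195,-10],"spin": 0.323,"fingers": 1},
    {"slide": [-8,243,-10],"spin": 0.323,"fingers": 1},
  ],
)

```text
time_s: 29.6
ee_pos: [441.1, 314.8, 299.4]
tool_rot: [0.132, 0.991, -0.0, 0.0]
ft_force: [0.5, -0.8, -0.4]
finger_gap: 93.0
grasp_force: 0.0
```

>>> send_rows(
  targets=[
    {"slide": [0,0,0],"spin": 0,"fingers": 1},
    {"slide": [0,0,0],"spin": 0,"fingers": 1},
    {"slide": [0,0,0],"spin": 0,"fingers": 1},
  ],
)

```text
time_s: 29.9
ee_pos: [440.9, 312.7, 299.4]
tool_rot: [0.131, 0.991, -0.0, -0.0]
ft_force: [1.0, -0.6, 0.1]
finger_gap: 93.2
grasp_force: 0.0
```

```bash
python3 -c "
from h import *
look(448,320,'comb','w2'); plan(448,320,152,2.88)"
```

```text
t 29.9 tcp [440.9 312.7 299.4] eul [-3.141  0.     2.879] F [ 1.  -0.6  0.1] gap 93.19119532137884 0.0
block 1750 [444.8 318.8] [43.2 73.5] 75.8 mean [439.  319.8  55.5]
tabtop 421 [444.8 319. ] [11.6 23.6] 75.6 mean [444.2 319.4 187.6]
tab 546 [444.8 319.2] [11.9 23.6] 75.5 mean [442.1 319.7 187.6]
hook 103 [431.6 322.7] [7.8 7.9] 75.2 mean [431.  322.6 134.2]
comb [([446.3, 318.6, 1.3], 0.55)]
comb_seat [([445.1, 317.8, 120.6], 0.74)]
t 30.05 tcp [440.8 312.9 299.9] eul [3.141 0.    2.878] F [ 0.1 -0.7 -0.2] gap 93.04240755188307 0.0
slide [ -5.    8.7 147.9] spin -0.002 rows 3.0
```

>>> send_rows(
  targets=[
    {"slide": [-2.3,7,45],"spin": -0.013,"fingers": 1},
    {"slide": [-2.3,7,90],"spin": -0.013,"fingers": 0.6},
    {"slide": [-2.3,7,120],"spin": -0.013,"fingers": 0.2},
    {"slide": [-2.3,7,140],"spin": -0.013,"fingers": 0},
    {"slide": [-2.3,7,148],"spin": -0.013,"fingers": 0},
  ],
)

```text
time_s: 30.55
ee_pos: [443.1, 318.8, 149.1]
tool_rot: [0.124, 0.992, -0.001, -0.001]
ft_force: [-0.3, 0.2, -0.6]
finger_gap: 65.3
grasp_force: 0.0
```

>>> send_rows(
  targets=[
    {"slide": [0,0,0],"spin": 0,"fingers": 0},
    {"slide": [0,0,0],"spin": 0,"fingers": -1},
    {"slide": [0,0,0],"spin": 0,"fingers": -1},
    {"slide": [0,0,0],"spin": 0,"fingers": -1},
    {"slide": [0,0,0],"spin": 0,"fingers": -1},
  ],
  squeeze=35,
)

```text
time_s: 31.05
ee_pos: [444.5, 320.9, 152.6]
tool_rot: [0.124, 0.992, 0.0, 0.001]
ft_force: [0.2, -0.3, -0.3]
finger_gap: 25.4
grasp_force: 0.0
```

>>> send_rows(
  targets=[
    {"slide": [0,0,0],"spin": 0,"fingers": -1},
    {"slide": [0,0,0],"spin": 0,"fingers": -1},
    {"slide": [0,0,0],"spin": 0,"fingers": -1},
    {"slide": [0,0,0],"spin": 0,"fingers": -1},
    {"slide": [0,0,0],"spin": 0,"fingers": -1},
  ],
)

```text
time_s: 31.55
ee_pos: [444.2, 320.7, 151.8]
tool_rot: [0.124, 0.992, 0.0, 0.0]
ft_force: [0.2, 0.3, 2.4]
finger_gap: 11.6
grasp_force: 35.0
```

>>> send_rows(
  targets=[
    {"slide": [0,0,-10],"spin": 0,"fingers": -1},
    {"slide": [0,0,-40],"spin": 0,"fingers": -1},
    {"slide": [0,0,-80],"spin": 0,"fingers": -1},
    {"slide": [0,0,-120],"spin": 0,"fingers": -1},
    {"slide": [0,0,-138],"spin": 0,"fingers": -1},
  ],
)

```text
time_s: 32.05
ee_pos: [445.0, 321.2, 294.7]
tool_rot: [0.124, 0.992, 0.002, 0.002]
ft_force: [1.5, -0.5, -1.9]
finger_gap: 12.0
grasp_force: 35.0
```

```bash
python3 -c "
from h import *
plan(*rail(-80,120),290,.067+np.pi)"
```

```text
t 32.05 tcp [445.  321.2 294.7] eul [3.138 0.004 2.894] F [ 1.5 -0.5 -1.9] gap 12.021115295657976 34.996100664138794
slide [-164.8 -191.8    4.6] spin -0.315 rows 5.1
```

>>> send_rows(
  targets=[
    {"slide": [-27,-32,0],"spin": -0.06,"fingers": -1},
    {"slide": [-57,-66,0],"spin": -0.14,"fingers": -1},
    {"slide": [-87,-101,0],"spin": -0.22,"fingers": -1},
    {"slide": [-117,-136,0],"spin": -0.3,"fingers": -1},
    {"slide": [-147,-171,0],"spin": -0.315,"fingers": -1},
  ],
)

```text
time_s: 32.55
ee_pos: [544.9, 117.0, 290.0]
tool_rot: [-0.035, 0.999, -0.0, -0.0]
ft_force: [1.6, 0.2, -2.4]
finger_gap: 12.1
grasp_force: 35.0
```

>>> send_rows(
  targets=[
    {"slide": [-11,-24,0],"spin": 0,"fingers": -1},
    {"slide": [-11,-24,0],"spin": 0,"fingers": -1},
    {"slide": [-11,-24,0],"spin": 0,"fingers": -1},
  ],
)

```text
time_s: 32.85
ee_pos: [557.1, 95.1, 289.6]
tool_rot: [-0.033, 0.999, 0.0, -0.0]
ft_force: [-0.7, 0.9, -3.0]
finger_gap: 11.8
grasp_force: 35.0
```

```bash
python3 held.py comb g1; python3 -c "
from h import *
plan(*rail(0,120),278,.067+np.pi)"
```

```text
t 32.85 tcp [557.1  95.1 289.6] eul [ 3.141e+00 -1.000e-03 -3.076e+00] F [-0.7  0.9 -3. ] gap 11.791171093114125 34.9994033575058
tcp rail [-80.67409272 120.29190912]
scene bar [-7.29630699e-02  6.42948261e+02] 258
scene comb [([557.8, 97.7, 265.9], array([-79.8, 122.8]), 0.85)] [([636.2, 111.5, 209.8], array([ -0.6, 131.3]))]
 block top 408 ((557.9959716796875, 95.21330261230469), (75.0336685180664, 44.54192352294922), 2.1380550861358643) 188.21938393705824
top bar [-6.57854516e-02  6.45417071e+02] 225
top comb [([559.4, 97.3, 261.0], array([-78.2, 122.3]), 0.64)] []
 block top 70 ((534.5289916992188, 96.53652954101562), (19.817720413208008, 43.174644470214844), 6.192530632019043) 190.39611425977685
t 33.15 tcp [556.9  96.6 289.8] eul [ 3.142  0.    -3.073] F [ 0.3 -0.1 -3. ] gap 11.754695785129302 34.99941051006317
slide [-80.8  -1.9  11.8] spin 0.002 rows 1.6
```

>>> send_rows(
  targets=[
    {"slide": [-20,-1,6],"spin": 0,"fingers": -1},
    {"slide": [-40,-2,11],"spin": 0,"fingers": -1},
    {"slide": [-60,-2,11],"spin": 0,"fingers": -1},
    {"slide": [-80,-2,11],"spin": 0,"fingers": -1},
    {"slide": [-80,-2,11],"spin": 0,"fingers": -1},
  ],
)

```text
time_s: 33.65
ee_pos: [637.9, 99.6, 277.5]
tool_rot: [-0.034, 0.999, -0.0, -0.001]
ft_force: [1.0, 0.2, -1.7]
finger_gap: 11.6
grasp_force: 35.0
```

>>> send_rows(
  targets=[
    {"slide": [0,0,12],"spin": 0,"fingers": -1},
    {"slide": [0,0,24],"spin": 0,"fingers": -1},
    {"slide": [0,0,34],"spin": 0,"fingers": -1},
    {"slide": [0,0,42],"spin": 0,"fingers": -1},
    {"slide": [0,0,42],"spin": 0,"fingers": -1},
  ],
)

```text
time_s: 34.15
ee_pos: [635.9, 98.9, 234.5]
tool_rot: [-0.034, 0.999, -0.0, -0.002]
ft_force: [0.1, 1.0, -2.6]
finger_gap: 11.6
grasp_force: 35.0
```

>>> send_rows(
  targets=[
    {"slide": [0,0,2],"spin": 0,"fingers": -1},
    {"slide": [0,0,3],"spin": 0,"fingers": -1},
    {"slide": [0,0,3],"spin": 0,"fingers": -1},
  ],
)

```text
time_s: 34.45
ee_pos: [637.4, 98.9, 234.5]
tool_rot: [-0.034, 0.999, 0.0, 0.001]
ft_force: [-1.0, 0.3, -0.8]
finger_gap: 11.6
grasp_force: 35.0
```

```bash
python3 held.py comb g2; python3 -c "
from h import *
plan(*rail(-1,-75),232,.067+np.pi)
im=cv2.imread('pics/g2scene.png'); cv2.imwrite('pics/g2c.png',cv2.resize(im[120:320,150:380],None,fx=3,fy=3,interpolation=cv2.INTER_CUBIC))"
```

```text
t 34.45 tcp [637.4  98.9 234.5] eul [ 3.142e+00  1.000e-03 -3.074e+00] F [-1.   0.3 -0.8] gap 11.62470660910556 34.99994874000549
tcp rail [ -0.24405504 118.72631487]
scene bar [-7.48842279e-02  6.42874194e+02] 257
scene comb [([638.0, 96.6, 211.8], array([  0.2, 116.3]), 0.55)] [([636.4, 108.5, 207.8], array([ -0.6, 128.3]))]
 block top 332 ((643.8018188476562, 99.33706665039062), (62.214988708496094, 46.78852844238281), 6.249361038208008) 132.82963910979592
top bar [-6.89218057e-02  6.45095371e+02] 198
top comb [([647.7, -166.9, 78.9], array([  -7.8, -147.2]), 0.52), ([640.5, 101.0, 205.9], array([  3. , 120.6]), 0.39)] [([646.1, -20.0, 1.4], array([ 0.5, -0.5]))]
 block top 98 ((620.6936645507812, 99.53469848632812), (32.79158401489258, 42.82706069946289), 5.071793556213379) 135.16343369240292
t 34.75 tcp [637.4  99.  234.3] eul [ 3.142e+00  1.000e-03 -3.074e+00] F [-2.2 -0.6  2.7] gap 11.67290139499297 35.00062644481659
slide [   0.8 -193.7    2.3] spin 0.0 rows 3.9
```

View pics/g2c.png

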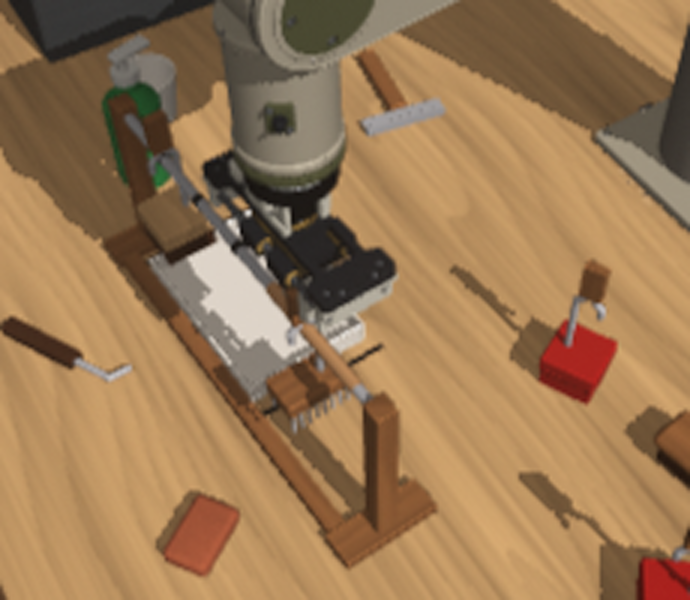

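The comb is hooked on the cork sleeve at (300,335), the brush hangs at the far mark and the tray is in place. Next I'll slide the comb to the middle mark.

>>> send_rows(
  targets=[
    {"slide": [0.5,-12,-0.5],"spin": 0,"fingers": -1},
    {"slide": [0.5,-30,-0.5],"spin": 0,"fingers": -1},
    {"slide": [0.5,-50,-0.5],"spin": 0,"fingers": -1},
    {"slide": [0.5,-70,-0.5],"spin": 0,"fingers": -1},
    {"slide": [0.5,-90,-0.5],"spin": 0,"fingers": -1},
  ],
)

```text
time_s: 35.25
ee_pos: [642.5, 6.6, 233.6]
tool_rot: [-0.033, 0.999, -0.0, -0.0]
ft_force: [-0.2, 0.8, -2.3]
finger_gap: 11.9
grasp_force: 35.0
```

>>> send_rows(
  targets=[
    {"slide": [0,-20,0],"spin": 0,"fingers": -1},
    {"slide": [0,-40,0],"spin": 0,"fingers": -1},
    {"slide": [0,-60,0],"spin": 0,"fingers": -1},
    {"slide": [0,-75,0],"spin": 0,"fingers": -1},
    {"slide": [0,-85,0],"spin": 0,"fingers": -1},
  ],
)

```text
time_s: 35.75
ee_pos: [648.2, -78.1, 233.7]
tool_rot: [-0.033, 0.999, -0.0, -0.0]
ft_force: [0.0, -0.6, -2.3]
finger_gap: 12.1
grasp_force: 35.0
```

```bash
python3 held.py comb g3; python3 -c "
from h import *
plan(*rail(-1,-75),232,.067+np.pi)"
```

```text
t 35.75 tcp [648.2 -78.1 233.7] eul [-3.141e+00 -1.000e-03 -3.076e+00] F [ 0.  -0.6 -2.3] gap 12.071771019943046 34.999582171440125
tcp rail [ -1.37121442 -58.60181465]
scene bar [-7.66810002e-02  6.43003611e+02] 222
scene comb [([645.9, -75.0, 210.3], array([ -3.4, -55.4]), 0.77)] [([634.4, 111.1, 205.4], array([ -2.4, 131.1]))]
 block top 293 ((648.4627075195312, -78.29378509521484), (73.87574005126953, 48.27558898925781), 1.390644907951355) 132.30104980730445
top bar [-6.82711640e-02  6.44844712e+02] 60
top comb [([653.2, -74.6, 206.7], array([  3.9, -55.5]), 0.4)] [([634.1, 112.5, 204.6], array([ -2.6, 132.5]))]
 block top 107 ((646.1611328125, -74.47987365722656), (62.96480178833008, 43.858341217041016), 4.2205281257629395) 134.42496649927017
t 36.05 tcp [648.4 -74.9 234.1] eul [ 3.141 -0.    -3.074] F [ 0.  -1.  -2.5] gap 11.861895115204799 34.999603629112244
slide [  0.1 -19.6   2.1] spin 0.001 rows 0.4
```

>>> send_rows(
  targets=[
    {"slide": [0,-10,0],"spin": 0,"fingers": -1},
    {"slide": [0,-19.5,0],"spin": 0,"fingers": -1},
    {"slide": [0,-19.5,1],"spin": 0,"fingers": -1},
    {"slide": [0,-19.5,1.5],"spin": 0,"fingers": -1},
    {"slide": [0,-19.5,1.5],"spin": 0,"fingers": -1},
  ],
)

```text
time_s: 36.55
ee_pos: [649.6, -95.9, 233.2]
tool_rot: [-0.033, 0.999, -0.001, 0.0]
ft_force: [-3.3, -4.7, 2.8]
finger_gap: 11.8
grasp_force: 35.0
```

```bash
python3 held.py comb g4; python3 -c "
from h import *
for c in ('scene','top'):
    cams.get_image(c)
    for n in ('mark_mid','brush_seat'): print(n,[(torail(o['location']),o['p']) for o in cams.place_of(c,n)if abs(torail(o['location'])[0])<15])"
```

```text
t 36.55 tcp [649.6 -95.9 233.2] eul [-3.14   0.    -3.075] F [-3.3 -4.7  2.8] gap 11.838189586292211 35.001177191734314
tcp rail [ -1.10278237 -76.53424736]
scene bar [-7.64423562e-02  6.43106560e+02] 220
scene comb [([651.4, -91.9, 211.1], array([  0.9, -72.6]), 0.73)] [([636.9, 110.2, 204.8], array([  0., 130.]))]
 block top 405 ((654.7939453125, -110.8653564453125), (68.35812377929688, 77.67045593261719), 7.314773082733154) 131.35322933298275
top bar [-6.54071121e-02  6.45147925e+02] 58
top comb [([652.1, -96.9, 206.2], array([  1.3, -77.7]), 0.45)] [([630.4, 111.8, 205.8], array([ -6.4, 132. ]))]
 block top 136 ((635.3999633789062, -102.99098205566406), (85.77474212646484, 53.552085876464844), 70.65818786621094) 134.24085735027066
mark_mid [(array([ -0.17910016, -75.85820933]), 0.66)]
brush_seat [(array([   3.35488148, -148.65814734]), 0.85)]
mark_mid []
brush_seat [(array([   0.64020521, -150.28003905]), 0.57)]
```

>>> send_rows(
  targets=[
    {"slide": [0,0,0],"spin": 0,"fingers": -0.6},
    {"slide": [0,0,0],"spin": 0,"fingers": -0.2},
    {"slide": [0,0,0],"spin": 0,"fingers": -0.1},
    {"slide": [0,0,0],"spin": 0,"fingers": -0.1},
    {"slide": [0,0,0],"spin": 0,"fingers": -0.1},
  ],
)

```text
time_s: 37.65
ee_pos: [649.8, -94.9, 232.5]
tool_rot: [-0.034, 0.999, 0.0, -0.0]
ft_force: [-0.9, -0.1, 0.6]
finger_gap: 40.9
grasp_force: 0.0
```

>>> send_rows(
  targets=[
    {"slide": [0,0,-10],"spin": 0,"fingers": -0.1},
    {"slide": [0,0,-30],"spin": 0,"fingers": -0.1},
    {"slide": [0,0,-60],"spin": 0,"fingers": -0.1},
    {"slide": [0,0,-85],"spin": 0,"fingers": -0.1},
  ],
)

```text
time_s: 38.05
ee_pos: [649.8, -95.1, 319.9]
tool_rot: [-0.034, 0.999, -0.0, 0.001]
ft_force: [0.7, -0.6, 1.0]
finger_gap: 41.9
grasp_force: 0.0
```

>>> send_rows(
  targets=[
    {"slide": [40,0,-10],"spin": 0,"fingers": -0.1},
    {"slide": [85,0,-20],"spin": 0,"fingers": -0.1},
    {"slide": [130,0,-20],"spin": 0,"fingers": -0.1},
    {"slide": [175,0,-20],"spin": 0,"fingers": -0.1},
    {"slide": [215,0,-20],"spin": 0,"fingers": -0.1},
  ],
)

```text
time_s: 38.55
ee_pos: [433.5, -109.5, 338.6]
tool_rot: [-0.034, 0.999, -0.0, 0.001]
ft_force: [0.0, -1.5, 0.8]
finger_gap: 42.0
grasp_force: 0.0
```

```bash
python3 -c "
from h import *
st();im=tray()
cv2.imwrite('pics/f1.png',cv2.resize(im[120:320,150:380],None,fx=3,fy=3,interpolation=cv2.INTER_CUBIC))
for c in ('scene','top'):
    im,W=cloud(c)
    for n in ('comb_seat','brush_seat'): print(n,[(torail(o['location']).round(1),o['location'][2],o['p']) for o in cams.place_of(c,n)if abs(torail(o['location'])[0])<15])
    x,y,z=W[...,0],W[...,1],W[...,2]
    for X,Y in ((650.6,-94.3),(655.6,-169)):
        for lo,hi in ((240,280),(110,140)):
            q=np.array([torail(p) for p in W[(z>lo)&(z<hi)&(np.hypot(x-X,y-Y)<45)]],np.float32)
            if len(q)>8: print(lo,len(q),cv2.minAreaRect(q))
"
```

```text
t 38.55 tcp [ 433.5 -109.5  338.6] eul [-3.141e+00  1.000e-03 -3.074e+00] F [ 0.  -1.5  0.8] gap 42.005659021211535 0.0
top 69 [589.7 -96.1] [115.7 215.4] 0.061 spot frame [-15.9   2.3] [array([-0.7, -2.4])]
scene 359 [602.8 -97.9] [150.9 223.4] 0.064 spot frame [-2.9 -0.4] [array([-0.1,  2.9])]
comb_seat [(array([ -3. , -74.1]), 207.9, 0.63)]
brush_seat [(array([   2.1, -149.5]), 207.5, 0.79)]
240 79 ((-2.0745058059692383, -75.29207611083984), (14.533849716186523, 24.428150177001953), 87.42951202392578)
110 290 ((6.876060485839844, -85.20254516601562), (62.57072830200195, 67.0103988647461), 6.82416296005249)
240 77 ((-1.7275028228759766, -149.21188354492188), (24.960554122924805, 16.557981491088867), 0.7729069590568542)
110 294 ((1.5838584899902344, -148.93861389160156), (56.183692932128906, 66.38651275634766), 2.2944564819335938)
comb_seat [(array([ -3.3, -75.8]), 200.8, 0.65)]
brush_seat [(array([  -1.7, -149.8]), 206.7, 0.73), (array([ -1.2, 130.8]), 206.1, 0.26)]
240 36 ((1.4255523681640625, -73.55552673339844), (12.257553100585938, 23.46186637878418), 85.12055969238281)
110 190 ((1.9326629638671875, -85.33039855957031), (74.4486312866211, 66.8793716430664), 0.6209623217582703)
240 39 ((1.7180709838867188, -146.85377502441406), (12.95008373260498, 24.801624298095703), 88.51827239990234)
110 230 ((0.30202674865722656, -146.50694274902344), (64.0423583984375, 64.04354095458984), 89.20954895019531)
```

View pics/f1.png

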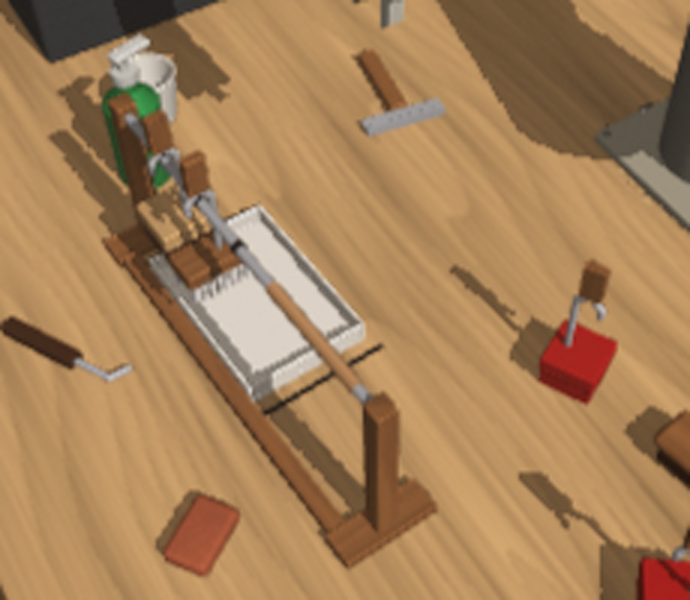

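The picture shows the brush at the far mark (160,150), the comb at the middle mark (197,195) and the tray against the batten between the lines. One last check that the curry brush isn't hidden behind the arm.

```bash
python3 -c "
from h import *
for c in ('scene','top','wrist'):
    im=cams.get_image(c)[0]
    for n in ('curry','curry_seat'): print(c,n,[(np.round(o['location']),o['p']) for o in cams.place_of(c,n)])
    if c=='top': cv2.imwrite('pics/top9.png',im)"
```

```text
scene curry [(array([ 654., -166.,  206.]), 0.63)]
scene curry_seat [(array([647., -95., 209.]), 0.52)]
top curry []
top curry_seat [(array([653., -97., 201.]), 0.32)]
wrist curry []
wrist curry_seat []
```

View pics/top9.png

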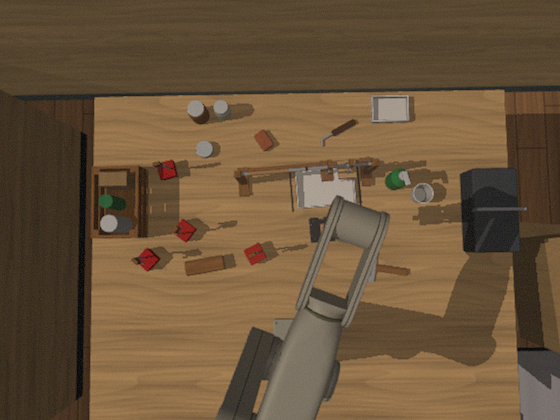

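The top view shows only the four red look-alikes and clutter, with no round rubber brush anywhere. The tray (325,188) and both hanging tools are in place, so I'm handing in.

```bash
python3 -c "
from h import *
print(order.hand_in())"
```

```text
the job is handed in; nothing more can be done
None
```

I handed the job in; no verdict came back. At the last check the tray was against the batten between the lines (put back once after a knock), the square brush hung at the far mark and the comb at the middle mark, each within about 3 mm along the rail. The round rubber brush was not in the scene.

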